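Unload the bench spin drier through its left-hand hub nut

TASK

Unload the bench spin drier: undo the red clamp knob, slide the clear guard fully open and clamp it tight there, then back off the hub nut by at least a third of a turn (it has a left-hand thread, so it loosens clockwise; feel which way it gives and do not force it tighter) and swing the yellow keeper round to its stop, clear of the parts. Put every copper-plated coupling in the green tray, one to a compartment, standing or lying, without knocking the glass beaker about. Finally undo the clamp again, slide the guard fully closed over the empty rotor and clamp it tight, leaving the nut loose and the keeper swung clear.

Things in the scene. Friction and masses are not known exactly. Their poses are not given: they have to be found in the camera images.
- clamp_knob (a joint): clamp knob on the guard, rad: 0 = screwed tight against its stop (clamped), grows as it is turned ANTICLOCKWISE seen from above (ordinary thread) up to 1.6 (stop). The clamp holds the guard more firmly the nearer to 0 (well locked below 0.3; a 20 N push at most creeps it a few mm) and frees it above about 0.9. 0.07 to 0.17 N m turns it; stays where it is left. Starts between 0 and 0.15.
- clamp_grip (a point): middle of the red bar grip of the clamp knob, 28 mm above the knob's lower face, on its vertical axis: the point to grip. The bar is 42 mm long along this point's x axis, 14 mm wide along its y axis, and reaches 10 mm above this point and 20 mm below it, where a black disc of 40 mm diameter begins. It stands on the blue pillar of the guard, about 210 mm above the bench, with free room around and above; it travels with the guard, which may be pushed along by it.
- guard (a joint): clear flat guard with yellow edges over the rotor, m: 0 = closed over the rotor, 0.25 = fully open (stop). It slides towards the +y axis of drier, about 2 N of friction plus 6 N per m/s when unclamped. Starts between 0 and 0.03, clamped. Its sheet, 230 x 200 mm, lies 167 to 171 mm above the bench, 14 mm above the tight nut (6 mm above it when fully backed off), so nothing beneath it can be reached until it is open.
- drier: fixed cream housing of the spin drier, 60 mm high, on the bench. Origin on the bench below the rotor's centre; z up; y is the direction in which the guard opens; the robot's side is towards -x. The housing reaches x -175 to +155 mm and y -155 to +385 mm; the guard's rail runs at x = -150 mm.
- rotor: fixed white rotor disc, 230 mm diameter, on the housing, held from turning. Origin on its axis, on the housing's top (60 mm above the bench); z up. Four square blue nests, 38 mm inside, 8 mm deep, floors 10 mm above the origin, centred 80 mm out along its +x, +y, -x and -y axes.
- hub_nut (a joint): hub nut, rad: 0 = tight (stop), grows as it is turned CLOCKWISE seen from above (left-hand thread: clockwise loosens) up to 2.6 (stop). It rises 3 mm per rad and stays where it is left; 0.15 to 0.2 N m turns it. It frees the keeper above about 1.4. Starts between 0.05 and 0.2. Forcing it tight (anticlockwise) beyond its stop, below -0.1, takes about 1 N m and is forbidden.
- nut_grip (a point): middle of the hub nut, on its vertical axis: a bright hexagon with a red ring on top, 40 mm across flats, reaching 12 mm above this point and 16 mm below it, the keeper right beneath. Flats face this point's x axis and every 60 degrees from it. z up; it turns and rises with the nut.
- keeper (a joint): yellow four-armed cross over the couplings, rad: 0 = arms over the four nests, 2 mm above the couplings (they cannot come out), grows anticlockwise seen from above to 0.785 (stop), where the arms lie between the nests. Locked to the rotor while the nut is tight; then it swings with 0.05 N m of friction and stays. Arms 16 mm wide, 5 mm thick, 92 mm long (the one with the handle pin 124 mm), their top 62 mm above the rotor's origin.
- keeper_pin (a point): upright black handle pin, 12 mm diameter, on the end of one arm of the keeper, 115 mm from the hub axis; it stands 20 mm out of the arm; this point lies on its axis 14 mm above the arm and 6 mm below its top. At keeper 0 it points to the rotor's -x.
- coupling_1: copper-plated coupling, a copper-coloured hexagonal prism 30 mm across flats (34.6 mm across corners), 45 mm long, 0.10 to 0.2 kg, with a dark bore mark on one end. Origin at its middle; z along its length; flats face its x axis and every 60 degrees from it. At the start it stands upright in a nest of the rotor, its middle 32.5 mm above the rotor's origin. May be absent (None).
- coupling_2: copper-plated coupling, a copper-coloured hexagonal prism 30 mm across flats (34.6 mm across corners), 45 mm long, 0.10 to 0.2 kg, with a dark bore mark on one end. Origin at its middle; z along its length; flats face its x axis and every 60 degrees from it. At the start it stands upright in a nest of the rotor, its middle 32.5 mm above the rotor's origin. May be absent (None).
- coupling_3: copper-plated coupling, a copper-coloured hexagonal prism 30 mm across flats (34.6 mm across corners), 45 mm long, 0.10 to 0.2 kg, with a dark bore mark on one end. Origin at its middle; z along its length; flats face its x axis and every 60 degrees from it. At the start it stands upright in a nest of the rotor, its middle 32.5 mm above the rotor's origin. May be absent (None).
- coupling_4: copper-plated coupling, a copper-coloured hexagonal prism 30 mm across flats (34.6 mm across corners), 45 mm long, 0.10 to 0.2 kg, with a dark bore mark on one end. Origin at its middle; z along its length; flats face its x axis and every 60 degrees from it. At the start it stands upright in a nest of the rotor, its middle 32.5 mm above the rotor's origin. May be absent (None).
- tray: loose green tray, 190 x 170 mm and 20 mm high, 0.8 kg, floor and walls 4 mm thick, one divider across each way as high as the walls: four compartments of about 89 x 79 mm, centred at x = +-46.5, y = +-41.5 mm. Origin under its centre, on the bench; x along the long side, z up.
- beaker: glass beaker, 70 mm diameter, 80 mm high, on the bench; origin under its foot. Leave it alone.
There are look-alikes about, which are no part of the job. What is shaped like the coupling_1 but pink or purple is not meant.

How it is judged:
On the way, in this order (a step that is already met when the one before it is completed fails the run):
1. the guard is fully open and clamped tight there, the nut still tight (value of joint guard above 0.235 m and value of joint clamp_knob below 0.3 rad and value of joint hub_nut below 1 rad), for 0.2 s.
2. the hub nut is backed off by at least 1.9 rad (value of joint hub_nut above 1.9 rad), for 0.2 s.
3. the keeper is swung clear of the couplings (value of joint keeper above 0.66 rad), for 0.2 s.
At the end, for the whole second after the job is handed in: Each coupling present rests in the tray (middle 12 to 32 mm above its underside), no two in one compartment, tray flat on the bench; guard closed to within 15 mm and clamped (knob below 0.3 rad), nut backed off beyond 1.9 rad, keeper beyond 0.66 rad; couplings at rest (value of joint guard below 0.015 m and value of joint clamp_knob below 0.3 rad and value of joint hub_nut above 1.9 rad and value of joint keeper above 0.66 rad and x of coupling_1 in the frame of tray between -0.09 and 0.09 m and y of coupling_1 in the frame of tray between -0.08 and 0.08 m and z of coupling_1 in the frame of tray between 0.012 and 0.032 m and linear speed of each of coupling_1, coupling_2, coupling_3, coupling_4 below 0.03 m/s and angular speed of each of coupling_1, coupling_2, coupling_3, coupling_4 below 0.3 rad/s and height (world z) of each of tray, tray, tray, tray below 0.006 m and angle between each of tray, tray, tray, tray's own z axis and vertical below 0.06 rad and x of coupling_2 in the frame of tray between -0.09 and 0.09 m and y of coupling_2 in the frame of tray between -0.08 and 0.08 m and z of coupling_2 in the frame of tray between 0.012 and 0.032 m and x of coupling_3 in the frame of tray between -0.09 and 0.09 m and y of coupling_3 in the frame of tray between -0.08 and 0.08 m and z of coupling_3 in the frame of tray between 0.012 and 0.032 m and x of coupling_4 in the frame of tray between -0.09 and 0.09 m and y of coupling_4 in the frame of tray between -0.08 and 0.08 m and z of coupling_4 in the frame of tray between 0.012 and 0.032 m and ((x of coupling_2 in the frame of tray below 0 m and x of coupling_1 in the frame of tray above 0 m) or (x of coupling_1 in the frame of tray below 0 m and x of coupling_2 in the frame of tray above 0 m) or (y of coupling_2 in the frame of tray below 0 m and y of coupling_1 in the frame of tray above 0 m) or (y of coupling_1 in the frame of tray below 0 m and y of coupling_2 in the frame of tray above 0 m)) and ((x of coupling_3 in the frame of tray below 0 m and x of coupling_1 in the frame of tray above 0 m) or (x of coupling_1 in the frame of tray below 0 m and x of coupling_3 in the frame of tray above 0 m) or (y of coupling_3 in the frame of tray below 0 m and y of coupling_1 in the frame of tray above 0 m) or (y of coupling_1 in the frame of tray below 0 m and y of coupling_3 in the frame of tray above 0 m)) and ((x of coupling_3 in the frame of tray below 0 m and x of coupling_2 in the frame of tray above 0 m) or (x of coupling_2 in the frame of tray below 0 m and x of coupling_3 in the frame of tray above 0 m) or (y of coupling_3 in the frame of tray below 0 m and y of coupling_2 in the frame of tray above 0 m) or (y of coupling_2 in the frame of tray below 0 m and y of coupling_3 in the frame of tray above 0 m)) and ((x of coupling_4 in the frame of tray below 0 m and x of coupling_1 in the frame of tray above 0 m) or (x of coupling_1 in the frame of tray below 0 m and x of coupling_4 in the frame of tray above 0 m) or (y of coupling_4 in the frame of tray below 0 m and y of coupling_1 in the frame of tray above 0 m) or (y of coupling_1 in the frame of tray below 0 m and y of coupling_4 in the frame of tray above 0 m)) and ((x of coupling_4 in the frame of tray below 0 m and x of coupling_2 in the frame of tray above 0 m) or (x of coupling_2 in the frame of tray below 0 m and x of coupling_4 in the frame of tray above 0 m) or (y of coupling_4 in the frame of tray below 0 m and y of coupling_2 in the frame of tray above 0 m) or (y of coupling_2 in the frame of tray below 0 m and y of coupling_4 in the frame of tray above 0 m)) and ((x of coupling_4 in the frame of tray below 0 m and x of coupling_3 in the frame of tray above 0 m) or (x of coupling_3 in the frame of tray below 0 m and x of coupling_4 in the frame of tray above 0 m) or (y of coupling_4 in the frame of tray below 0 m and y of coupling_3 in the frame of tray above 0 m) or (y of coupling_3 in the frame of tray below 0 m and y of coupling_4 in the frame of tray above 0 m))); the robot touches nothing.
It fails at once if the hub nut is forced tighter against its stop (beyond -0.1 rad) (value of joint hub_nut below -0.1 rad).
It fails at once if the glass beaker is moved more than 40 mm (distance of beaker from where it was at the start of the episode above 0.04 m).
Of coupling_1, coupling_2, coupling_3, coupling_4 only 3 to 4 are there at a start; the rules pass over those that are not, and their reading is None.
At some moment in a run one of tray may be knocked a few centimetres aside while the robot is not near it.
Once in a run the grip may slacken for a moment while it holds something.
It also fails if it takes over 200 s, if anything falls off the work surface, if the arm or the gripper's body presses on something with over 40 N, if the wrist force passes 120 N, or if a joint passes its speed limit or range.

ROBOT

A 6-joint arm with a two-finger parallel gripper is mounted at the origin on the work surface. World frame = base frame: x ahead of the robot, y to its left, z up, the work surface at z = 0. Lengths are in m, angles in rad, forces in N, time in s.
With the tool pointing down it reaches from about 0.375 to 0.975 m from the base axis. Payload 3.8 kg.
Tool frame: the origin (TCP) lies at the very end of the fingers, on their centre line; the grasp point (between the pads) lies 19 mm behind it; z points along the fingers, y is the direction in which the jaws open and shut (so a half turn about z gives the same grasp; the last joint's range is limited). The gripper opens to 85 mm and grips with 20 to 120 N. Pads are 22 mm wide; open, the fingers measure 114 mm over their backs; the gripper's body (76 mm by 85 mm) begins 54 mm behind the grasp point. The pads swing forward as they close: fully open they stand 13 mm farther back than shut.
Start: joints at [-1.358, 0.264, 1.604, -0, 1.274, -0.037], TCP at [0.167, -0.654, 0.231] pointing down, gripper open.
Joint ranges: [-2.63, 2.63], [-0.94, 2.18], [0.31, 2.57], [-1.31, 4.45], [0, 2.66], [-2.55, 2.55]. Speed limits (rad/s): [2.57, 2.57, 3.14, 3.14, 3.14, 3.14].

INTERFACE

Orientations are given as a rotation vector (axis times angle).
In Python, from workcell import bot, viewer, finish_job gives the robot as it stands.
- The arm moves only by the tool servo_tool, never from a script. Its argument "plan" is a list that holds one entry, the list of rows, each a list of 6 numbers: the shift along the tool's x, y, z in cm, then the turn, a rotation vector about the tool's x, y, z in degrees. A call has 1 to 20 rows; each row is the pose to reach, as a shift and turn from the pose measured when the call began, along the tool's axes at that moment; what a row does not reach only later rows make up. A row lasts 1/12 s, in which the tool goes at most 41.7 mm and 7.16 degrees, less where a joint would pass 70% of its speed; a pose out of reach is approached as far as the arm can. A call with a gripper value outside its range is refused whole. "claw" is the finger opening in cm, from 0 to 8.54, set as the call begins (left out, the last holds). The fingers move at their own pace and stop on an object; "grip_force" is the grip in N (left out, the last holds). Time passes only in rows, so rows that repeat a pose let the fingers close. It gives the time, the measured TCP pose, the force and the opening at its end, in the units of the state.
- bot.read_state(): the state, without advancing time (a new reading comes with each control period).
- viewer.read_camera(name): name is "scene" or "top"; returns a dict with "color" (480x640x3 uint8, red, green, blue), "fx", "fy", "cx", "cy" (pixels), "eye" and "rotation" of the camera in the world. Camera axes: x right, y down, z forward; pixel columns grow to the right and rows downward; lengths in m; the calibration is good to about 2 mm. A picture is of the moment at which its call begins. There is no depth.
- finish_job(): hands the job in, once; it reports no verdict.
The state is a dict: "time": time; "q": joint angles; "joint_vel": joint speeds; "joint_torque": joint torques, N m; "tool_pos": TCP position; "tcp_rot": TCP orientation; "wrist_force": force on the tool from outside, world axes, zero at the start; "torque": the same for the moment, N m; "width": opening from 0.0 (shut) to 1.0 (fully open).
Only numpy, scipy, OpenCV 4.12 (cv2) and the standard library are available. Lean on these libraries where they do the work, as an engineer would, in place of code of your own. Each camera call takes 0.05 s, during which the arm holds its last target.

## Working session

There is one attempt and no reset: what is moved stays moved. The work goes in short steps, Python scripts to look and compute and a tool call to move; the robot and the scene stay as the last step left them, time stands still between calls to the robot, and variables do not carry over. Pictures are saved under pics/ and viewed, and the job is handed in when it is done.

Besides the shell and the picture viewer there is one more tool, called after "Call:" as a command line: name --argument value ..., lists and objects as JSON in quotes. servo_tool: Moves the arm, as the interface text tells. Its arguments: {"type":"object","properties":{"plan":{"type":"array"},"claw":{"type":"number"},"grip_force":{"type":"number"}},"required":["plan"]}

```bash
ls; mkdir -p pics
python3 - <<'E'
from workcell import bot, viewer
import cv2
s=bot.read_state(); print(s)
for n in ("scene","top"):
    c=viewer.read_camera(n)
    cv2.imwrite(f"pics/{n}0.png",c["color"][:,:,::-1])
    print(n,c["fx"],c["fy"],c["cx"],c["cy"],c["eye"],c["rotation"])
E
```

```text
pics
{'time': 0.0, 'q': array([-1.35790825e+00,  2.64764798e-01,  1.60538411e+00,  9.23670233e-06,
        1.27369611e+00, -3.68862126e-02]), 'joint_vel': array([ 3.97264401e-04, -2.40815763e-05, -2.37287618e-03,  6.10867405e-04,
        1.07682077e-04, -7.65027122e-04]), 'joint_torque': array([ 1.31790737e-03, -5.15103793e+01, -3.67315686e+01,  5.09155871e-04,
        1.28400960e-02,  6.58528933e-06]), 'tool_pos': array([ 0.16670487, -0.65333214,  0.22994872]), 'tcp_rot': array([-3.11489865e+00, -3.91041644e-01,  2.96919631e-04]), 'wrist_force': array([ 0.25926537,  0.52850017, -0.58185283]), 'torque': array([-0.03256197,  0.0056549 , -0.05575362]), 'width': 1.0044289597884763}
scene 463.8639002650847 463.8639002650847 315.3632419659171 239.95241129840372 [ 1.38684359 -0.40709318  0.70099477] [-1.86761436 -1.23655645  0.6288783 ]
top 508.18588219489266 508.18588219489266 320.14662061526934 233.44461369899383 [ 0.54089627 -0.06394961  1.01338431] [-2.17973892  2.17712517 -0.12118533]
```

View pics/scene0.png

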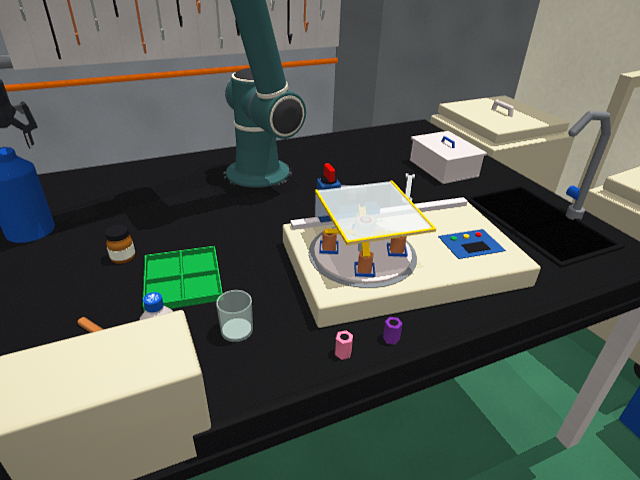

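View pics/top0.png

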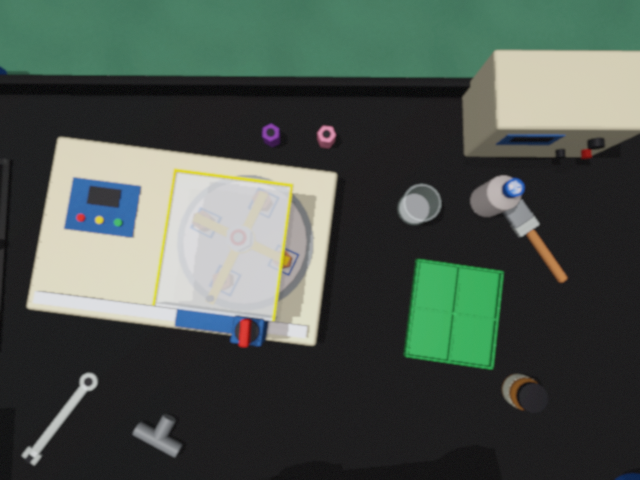

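```bash
cat > h.py <<'E'
import numpy as np, cv2
from scipy.spatial.transform import Rotation as R
from workcell import bot, viewer
def cam(n):
    c=viewer.read_camera(n); r=np.array(c["rotation"]); c["R"]=R.from_rotvec(r).as_matrix() if r.shape==(3,) else r; return c
def ray(c,p):
    d=c["R"]@np.array([(p[0]-c["cx"])/c["fx"],(p[1]-c["cy"])/c["fy"],1]); return np.array(c["eye"]),d/np.linalg.norm(d)
def onz(c,p,z):
    e,d=ray(c,p); return e+d*(z-e[2])/d[2]
def proj(c,X):
    v=c["R"].T@(np.array(X)-c["eye"]); return np.array([c["cx"]+c["fx"]*v[0]/v[2],c["cy"]+c["fy"]*v[1]/v[2]])
def tri(c1,p1,c2,p2):
    e1,d1=ray(c1,p1);e2,d2=ray(c2,p2)
    A=np.stack([d1,-d2],1);t=np.linalg.lstsq(A,e2-e1,rcond=None)[0]
    a=e1+t[0]*d1;b=e2+t[1]*d2
    return (a+b)/2,np.linalg.norm(a-b)
def blob(img,lo,hi,roi=None):
    hsv=cv2.cvtColor(img,cv2.COLOR_RGB2HSV);m=cv2.inRange(hsv,np.array(lo),np.array(hi))
    if roi: k=np.zeros_like(m);x0,y0,x1,y1=roi;k[y0:y1,x0:x1]=1;m=m*k
    return m
def save(n,img,roi=None,f=1):
    if roi: x0,y0,x1,y1=roi;img=img[y0:y1,x0:x1]
    if f!=1: img=cv2.resize(img,None,fx=f,fy=f,interpolation=cv2.INTER_CUBIC)
    cv2.imwrite(f"pics/{n}.png",np.ascontiguousarray(img[:,:,::-1]))
def rel(X):
    """world point -> shift in tool axes cm from current TCP"""
    s=bot.read_state(); return R.from_rotvec(s["tcp_rot"]).as_matrix().T@(np.array(X)-s["tool_pos"])*100
E
python3 - <<'E'
from h import *
t=cam("top");s=cam("scene")
for p in [(60,137),(337,172),(315,345),(28,308)]: print(onz(t,p,.06).round(4))
for c,n,roi in((t,"t",(220,300,280,360)),(s,"s",(300,150,360,200))):
    m=blob(c["color"],(0,150,60),(8,255,255),roi); ct=max(cv2.findContours(m,0,2)[0],key=cv2.contourArea)
    print(n,cv2.minAreaRect(ct),cv2.contourArea(ct))
    r=cv2.minAreaRect(ct)
    if n=="t":
        print([onz(t,p,.22).round(4) for p in cv2.boxPoints(r)],onz(t,r[0],.22))
m=blob(t["color"],(50,100,60),(70,255,255),(380,240,520,390));ct=max(cv2.findContours(m,0,2)[0],key=cv2.contourArea);r=cv2.minAreaRect(ct);print("tray",r,onz(t,r[0],.02),[onz(t,p,.02).round(4) for p in cv2.boxPoints(r)])
print(onz(t,(420,205),0.06))
save("topz",t["color"],(150,160,350,360),4)
save("scenez",s["color"],(290,150,450,300),4)
E
```

```text
[0.8174 0.4185 0.06  ]
[ 0.7515 -0.1096  0.06  ]
[ 0.4267 -0.0681  0.06  ]
[0.4945 0.4611 0.06  ]
t ((244.5735321044922, 333.5440979003906), (11.351082801818848, 27.53404426574707), 4.39870548248291) 247.0
[array([0.4433, 0.0507, 0.22  ]), array([0.4848, 0.0482, 0.22  ]), array([0.4835, 0.0307, 0.22  ]), array([0.4419, 0.0334, 0.22  ])] [0.46334343 0.0407709  0.22      ]
s ((329.0, 172.0), (18.0, 10.0), 90.0) 144.0
tray ((454.30322265625, 313.6015625), (91.91191864013672, 101.96978759765625), 7.206057071685791) [ 0.48160702 -0.33869908  0.02      ] [array([ 0.3964, -0.2362,  0.02  ]), array([ 0.5909, -0.2643,  0.02  ]), array([ 0.5685, -0.4432,  0.02  ]), array([ 0.3743, -0.4117,  0.02  ])]
[ 0.68828545 -0.26731619  0.06      ]
```

View pics/scenez.png

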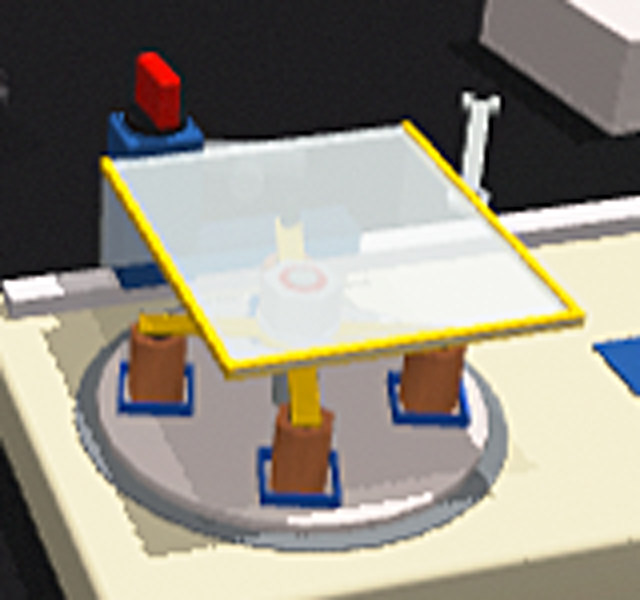

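View pics/topz.png

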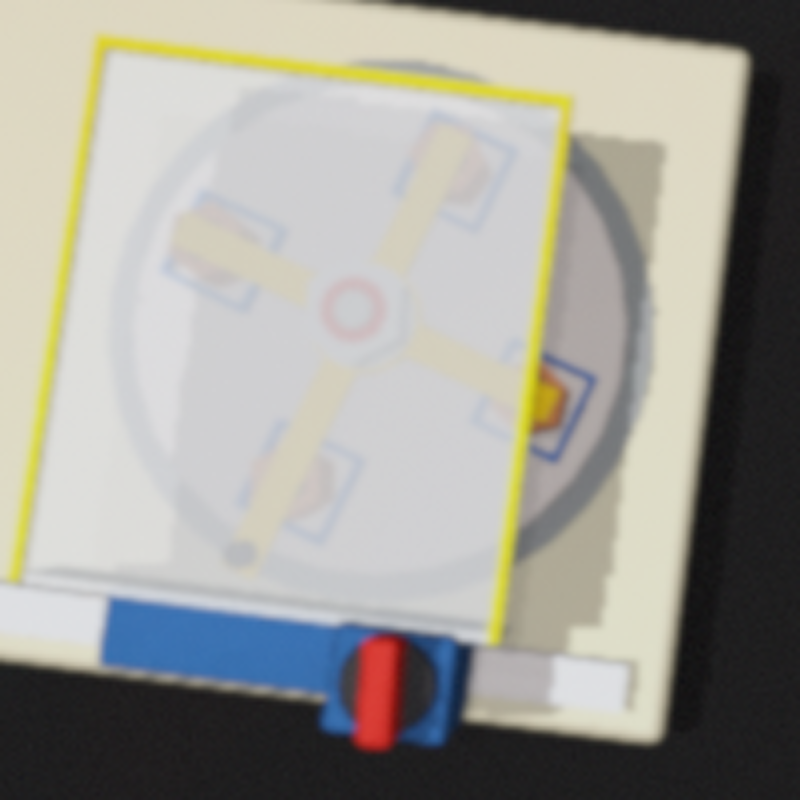

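```bash
cat >> h.py <<'E'
def goto(X,yaw=None,ry=None):
    """print shift cm & turn deg about tool z (pointing-down tool) to reach X and yaw(deg) of tool x; also residual tilt"""
    s=bot.read_state(); Rm=R.from_rotvec(s["tcp_rot"]).as_matrix()
    d=Rm.T@(np.array(X)-s["tool_pos"])*100
    y0=np.degrees(np.arctan2(Rm[1,0],Rm[0,0]))
    rv=[0,0,0]
    if yaw is not None:
        T=R.from_euler("z",yaw,degrees=True).as_matrix()@np.diag([1.,-1,-1])
        rv=R.from_matrix(Rm.T@T).as_rotvec(degrees=True)
    print("at",s["tool_pos"].round(4),"yaw",y0.round(2),"q",s["q"].round(2),"| shift",d.round(2),"turn",np.round(rv,2))
def st():
    s=bot.read_state();Rm=R.from_rotvec(s["tcp_rot"]).as_matrix()
    print("t%.2f"%s["time"],s["tool_pos"].round(4),"yaw",np.degrees(np.arctan2(Rm[1,0],Rm[0,0])).round(1),"F",s["wrist_force"].round(1),"M",s["torque"].round(2),"w",round(s["width"],3),"q",s["q"].round(2))
E
python3 - <<'E'
from h import *
t=cam("top");s=cam("scene")
for p in [(.4435,.0425,.22),(.4845,.040,.22),(.464,.0413,.22),(.464,.0413,.19),(.464,.0413,.21)]: print(p,proj(t,p).round(1),proj(s,p).round(1))
save("kt",t["color"],(220,310,270,360),12);save("ks",s["color"],(310,155,350,195),14)
goto((.464,.0413,.30),-3.4)
E
```

```text
(0.4435, 0.0425, 0.22) [243.2 346.7] [325.1 162.4]
(0.4845, 0.04, 0.22) [245.3 319.6] [331.3 169.4]
(0.464, 0.0413, 0.22) [244.2 333.1] [328.2 165.9]
(0.464, 0.0413, 0.19) [246.8 331.3] [327.8 177.1]
(0.464, 0.0413, 0.21) [245.1 332.5] [328.1 169.6]
at [ 0.1668 -0.6538  0.2308] yaw 14.31 q [-1.36  0.26  1.6   0.    1.27 -0.04] | shift [ 45.98 -60.01  -6.87] turn [-0.04  0.   17.71]
```

View pics/kt.png

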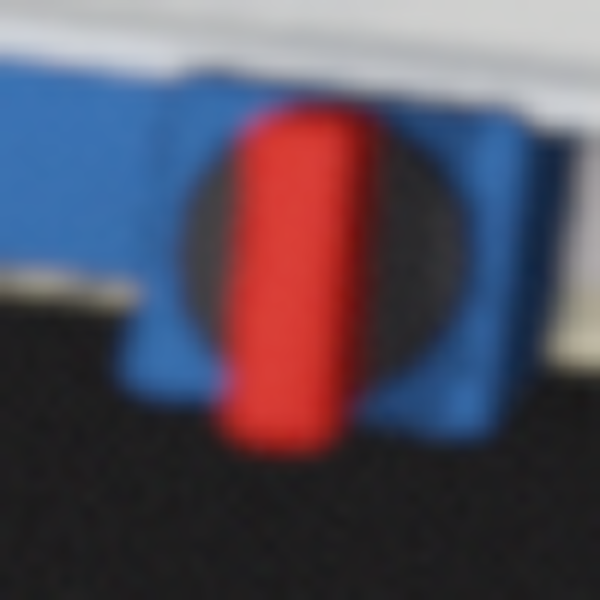

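View pics/ks.png

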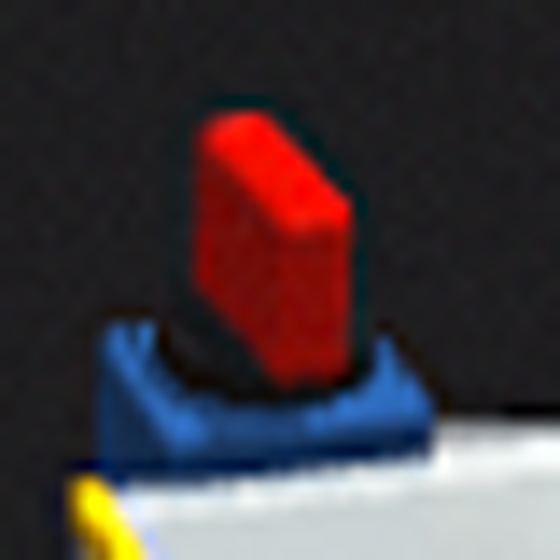

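Call:
servo_tool --plan '[[[0, 0, -4, 0, 0, 0], [5, -7, -7, 0, 0, 3], [46, -60, -7, 0, 0, 18], [46, -60, -7, 0, 0, 18], [46, -60, -7, 0, 0, 18], [46, -60, -7, 0, 0, 18], [46, -60, -7, 0, 0, 18], [46, -60, -7, 0, 0, 18], [46, -60, -7, 0, 0, 18], [46, -60, -7, 0, 0, 18], [46, -60, -7, 0, 0, 18], [46, -60, -7, 0, 0, 18], [46, -60, -7, 0, 0, 18], [46, -60, -7, 0, 0, 18], [46, -60, -7, 0, 0, 18], [46, -60, -7, 0, 0, 18], [46, -60, -7, 0, 0, 18], [46, -60, -7, 0, 0, 18], [46, -60, -7, 0, 0, 18], [46, -60, -7, 0, 0, 18]]]' --claw 5

```text
time: 1.97
tool_pos: [0.4657, 0.0465, 0.3016]
tcp_rot: [-3.136, 0.093, -0.002]
wrist_force: [-1.2, -0.9, -0.6]
width: 0.589
```

Run:
```python
from h import *
st();goto((.4635,.0413,.197),-4)
```

```text
t1.97 [0.4657 0.0465 0.3016] yaw -3.4 F [-1.2 -0.9 -0.6] M [-0.01  0.02 -0.01] w 0.589 q [ 0.04 -0.18  1.93  0.    1.38  1.67]
at [0.4657 0.0465 0.3016] yaw -3.41 q [ 0.04 -0.18  1.93  0.    1.38  1.67] | shift [-0.2   0.57 10.46] turn [-0.22 -0.07  0.59]
```

Call:
servo_tool --plan '[[[-0.2, 0.5, 3, 0, 0, 0.6], [-0.2, 0.5, 6, 0, 0, 0.6], [-0.2, 0.5, 8, 0, 0, 0.6], [-0.2, 0.5, 9.5, 0, 0, 0.6], [-0.2, 0.5, 10.4, 0, 0, 0.6], [-0.2, 0.5, 10.4, 0, 0, 0.6], [-0.2, 0.5, 10.4, 0, 0, 0.6], [-0.2, 0.5, 10.4, 0, 0, 0.6]]]'

```text
time: 2.63
tool_pos: [0.4645, 0.0418, 0.199]
tcp_rot: [-3.136, 0.11, -0.006]
wrist_force: [0.1, 0.6, -0.2]
width: 0.586
```

Run:
```python
from h import *
st();goto((.4635,.0413,.197),-4)
t=cam("top");s=cam("scene")
save("a1",np.hstack([cv2.resize(t["color"][280:380,190:310],None,fx=3.3,fy=3.3),cv2.resize(s["color"][120:220,270:390],None,fx=3.3,fy=3.3)]))
```

```text
t2.63 [0.4645 0.0418 0.199 ] yaw -4.0 F [ 0.1  0.6 -0.2] M [-0.01  0.01  0.04] w 0.586 q [ 0.03 -0.12  2.07  0.    1.18  1.67]
at [0.4645 0.0418 0.199 ] yaw -4.02 q [ 0.03 -0.12  2.07  0.    1.18  1.67] | shift [-0.1   0.05  0.2 ] turn [-0.23 -0.2  -0.02]
```

View pics/a1.png

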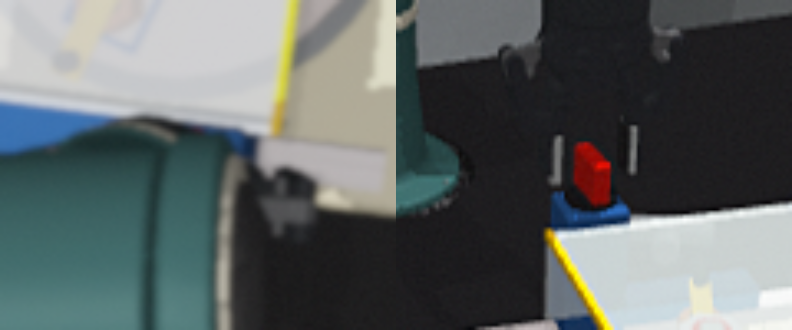

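Call:
servo_tool --plan '[[[0, 0, 0.2, 0, 0, 0], [0, 0, 0.2, 0, 0, 0], [0, 0, 0.2, 0, 0, 0], [0, 0, 0.2, 0, 0, 0], [0, 0, 0.2, 0, 0, 0], [0, 0, 0.2, 0, 0, 0], [0, 0, 0.2, 0, 0, 0], [0, 0, 0.2, 0, 0, 0], [0, 0, 0.2, 0, 0, 0], [0, 0, 0.2, 0, 0, 0]]]' --claw 0 --grip_force 50

```text
time: 3.57
tool_pos: [0.4651, 0.0425, 0.198]
tcp_rot: [-3.134, 0.11, -0.008]
wrist_force: [-1.4, 4.5, 5.9]
width: 0.15
```

Run:
```python
from h import *
st()
```

```text
t3.57 [0.4651 0.0425 0.198 ] yaw -4.0 F [-1.4  4.5  5.9] M [0.67 0.17 0.18] w 0.15 q [ 0.03 -0.12  2.07  0.01  1.18  1.67]
```

Call:
servo_tool --plan '[[[0, 0, 0, 0, 0, -6], [0, 0, 0, 0, 0, -12], [0, 0, 0, 0, 0, -18], [0, 0, 0, 0, 0, -24], [0, 0, 0, 0, 0, -30], [0, 0, 0, 0, 0, -36], [0, 0, 0, 0, 0, -42], [0, 0, 0, 0, 0, -48], [0, 0, 0, 0, 0, -54], [0, 0, 0, 0, 0, -60], [0, 0, 0, 0, 0, -66], [0, 0, 0, 0, 0, -72], [0, 0, 0, 0, 0, -76], [0, 0, 0, 0, 0, -76], [0, 0, 0, 0, 0, -76], [0, 0, 0, 0, 0, -76]]]'

```text
time: 4.9
tool_pos: [0.466, 0.0418, 0.1981]
tcp_rot: [2.542, 1.843, 0.013]
wrist_force: [4.1, -2.2, -1.0]
width: 0.155
```

Run:
```python
from h import *
st()
Y=np.array([.124,.992,0])
s=bot.read_state();goto(s["tool_pos"]+Y*.25)
```

```text
t4.90 [0.466  0.0418 0.1981] yaw 71.9 F [ 4.1 -2.2 -1. ] M [-0.44 -0.72  0.05] w 0.155 q [ 0.03 -0.12  2.07  0.    1.18  0.35]
at [0.466  0.0418 0.1981] yaw 71.9 q [ 0.03 -0.12  2.07  0.    1.18  0.35] | shift [24.54 -4.76  0.11] turn [0 0 0]
```

Call:
servo_tool --plan '[[[1.5, -0.3, 0, 0, 0, 0], [3, -0.6, 0, 0, 0, 0], [4.5, -0.9, 0, 0, 0, 0], [6, -1.2, 0, 0, 0, 0], [7.5, -1.5, 0, 0, 0, 0], [9, -1.8, 0, 0, 0, 0], [10.5, -2.1, 0, 0, 0, 0], [12, -2.4, 0, 0, 0, 0], [13.5, -2.65, 0, 0, 0, 0], [15, -2.95, 0, 0, 0, 0], [16.5, -3.2, 0, 0, 0, 0], [18, -3.5, 0, 0, 0, 0], [19.5, -3.8, 0, 0, 0, 0], [20.5, -4, 0, 0, 0, 0], [21, -4.1, 0, 0, 0, 0], [21, -4.1, 0, 0, 0, 0]]]'

```text
time: 6.23
tool_pos: [0.4933, 0.255, 0.1981]
tcp_rot: [2.542, 1.842, 0.015]
wrist_force: [7.2, 2.0, -4.6]
width: 0.155
```

Run:
```python
from h import *
st()
```

```text
t6.23 [0.4933 0.255  0.1981] yaw 71.8 F [ 7.2  2.  -4.6] M [ 0.28 -1.04 -0.05] w 0.155 q [ 0.43  0.06  1.91 -0.    1.17  0.75]
```

Call:
servo_tool --plan '[[[0.5, -0.1, 0, 0, 0, 0], [1, -0.2, 0, 0, 0, 0], [1.5, -0.3, 0, 0, 0, 0], [1.5, -0.3, 0, 0, 0, 0], [1.5, -0.3, 0, 0, 0, 0]]]'

```text
time: 6.65
tool_pos: [0.4953, 0.2699, 0.1981]
tcp_rot: [2.542, 1.84, 0.014]
wrist_force: [3.8, -3.0, 0.7]
width: 0.146
```

Call:
servo_tool --plan '[[[0.5, -0.1, 0, 0, 0, 0], [1, -0.2, 0, 0, 0, 0], [1, -0.2, 0, 0, 0, 0], [1, -0.2, 0, 0, 0, 0]]]'

```text
time: 6.98
tool_pos: [0.4954, 0.2709, 0.1979]
tcp_rot: [2.531, 1.834, -0.008]
wrist_force: [-1.8, -31.4, 12.8]
width: 0.155
```

Call:
servo_tool --plan '[[[0, 0, 0, 0, 0, 6], [0, 0, 0, 0, 0, 12], [0, 0, 0, 0, 0, 18], [0, 0, 0, 0, 0, 24], [0, 0, 0, 0, 0, 30], [0, 0, 0, 0, 0, 36], [0, 0, 0, 0, 0, 42], [0, 0, 0, 0, 0, 48], [0, 0, 0, 0, 0, 54], [0, 0, 0, 0, 0, 60], [0, 0, 0, 0, 0, 66], [0, 0, 0, 0, 0, 72], [0, 0, 0, 0, 0, 76], [0, 0, 0, 0, 0, 76], [0, 0, 0, 0, 0, 76], [0, 0, 0, 0, 0, 76]]]'

```text
time: 8.32
tool_pos: [0.4949, 0.2713, 0.198]
tcp_rot: [3.125, -0.111, 0.007]
wrist_force: [-1.4, -1.5, 2.8]
width: 0.149
```

Run:
```python
from h import *
st();goto(bot.read_state()["tool_pos"],-4)
```

```text
t8.32 [0.4949 0.2713 0.198 ] yaw -4.1 F [-1.4 -1.5  2.8] M [ 0.16  0.09 -0.09] w 0.149 q [ 0.47  0.08  1.88 -0.02  1.18  2.11]
at [0.4949 0.2713 0.198 ] yaw -4.06 q [ 0.47  0.08  1.88 -0.02  1.18  2.11] | shift [0. 0. 0.] turn [ 0.86 -0.29 -0.06]
```

Call:
servo_tool --plan '[[[0, 0, 0, 0, 0, 1], [0, 0, 0, 0, 0, 1], [0, 0, 0, 0, 0, 1], [0, 0, 0, 0, 0, 1], [0, 0, 0, 0, 0, 1], [0, 0, -2, 0, 0, 0], [0, 0, -4, 0, 0, 0], [0, 0, -8, 0, 0, 0], [0, 0, -12, 0, 0, 0], [0, 0, -12, 0, 0, 0]]]' --claw 5

```text
time: 9.15
tool_pos: [0.4981, 0.2751, 0.328]
tcp_rot: [3.132, -0.111, 0.028]
wrist_force: [0.2, 0.8, 2.3]
width: 0.586
```

Run:
```python
from h import *
st();goto((.40,-.28,.33),-4)
```

```text
t9.15 [0.4981 0.2751 0.328 ] yaw -4.0 F [0.2 0.8 2.3] M [ 0.01 -0.05 -0.01] w 0.586 q [ 0.47  0.01  1.71 -0.02  1.41  2.11]
at [0.4981 0.2751 0.328 ] yaw -4.05 q [ 0.47  0.01  1.71 -0.02  1.41  2.11] | shift [-5.86 56.06  0.09] turn [ 0.41 -1.03 -0.05]
```

Call:
servo_tool --plan '[[[-2, 19, 0, 0, -1, 0], [-4, 38, 0, 0, -1, 0], [-6, 56, 0, 0, -1, 0], [-6, 56, 0, 0, -1, 0], [-6, 56, 0, 0, -1, 0], [-6, 56, 0, 0, -1, 0], [-6, 56, 0, 0, -1, 0], [-6, 56, 0, 0, -1, 0], [-6, 56, 0, 0, -1, 0], [-6, 56, 0, 0, -1, 0], [-6, 56, 0, 0, -1, 0], [-6, 56, 0, 0, -1, 0], [-6, 56, 0, 0, -1, 0], [-6, 56, 0, 0, -1, 0], [-6, 56, 0, 0, -1, 0], [-6, 56, 0, 0, -1, 0], [-6, 56, 0, 0, -1, 0]]]'

```text
time: 10.57
tool_pos: [0.3986, -0.2787, 0.3307]
tcp_rot: [3.133, -0.111, 0.0]
wrist_force: [0.2, 0.3, -0.2]
width: 0.589
```

Run:
```python
from h import *
st()
t=cam("top");s=cam("scene")
save("b_top",t["color"],(30,120,350,360),2.5);save("b_sc",s["color"],(270,140,550,340),2.8)
```

```text
t10.57 [ 0.3986 -0.2787  0.3307] yaw -4.1 F [ 0.2  0.3 -0.2] M [-0.04  0.03 -0.03] w 0.589 q [-0.66 -0.15  1.86 -0.01  1.43  0.98]
```

View pics/b_top.png

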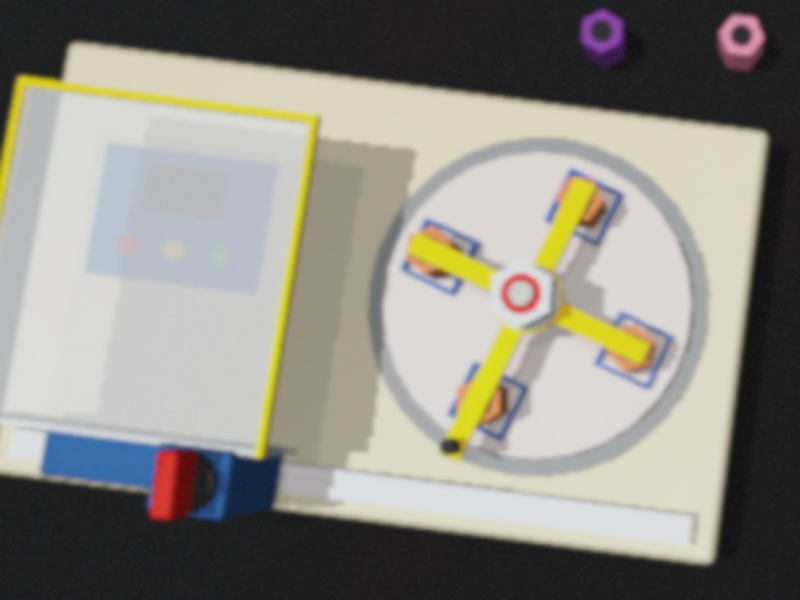

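View pics/b_sc.png

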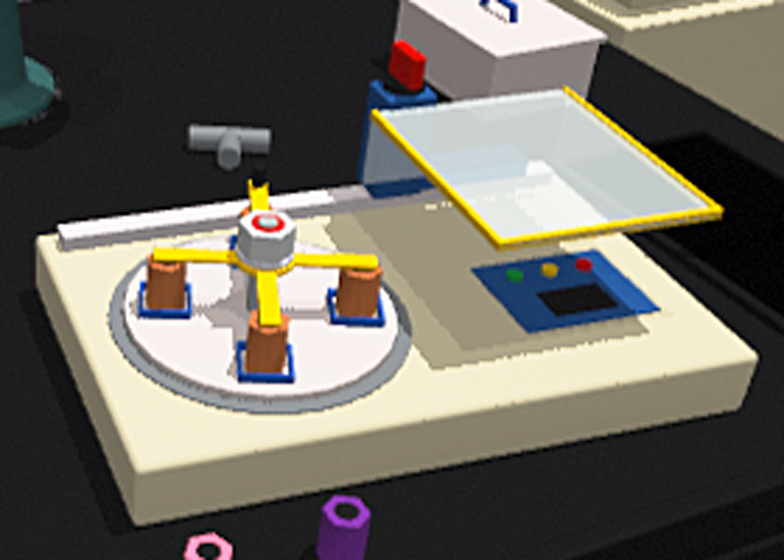

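Run:
```python
from h import *
t=cam("top");s=cam("scene")
np.save("t.npy",t["color"]);
for c,roi in((t,(220,220,260,255)),(s,(345,205,385,245))):
    m=blob(c["color"],(0,90,100),(10,255,255),roi)|blob(c["color"],(170,90,100),(180,255,255),roi)
    pts=np.argwhere(m)[:,::-1]; print(cv2.boundingRect(m),(e:=cv2.fitEllipse(max(cv2.findContours(m,0,2)[0],key=cv2.contourArea))))
    if c is t: pt=e[0];print(onz(t,pt,.153))
    else: print(tri(t,pt,s,e[0]))
im=t["color"]
a=cv2.resize(im[210:265,210:270],None,fx=12,fy=12,interpolation=cv2.INTER_CUBIC)
save("nut",a)
b=cv2.resize(s["color"][205:250,340:390],None,fx=14,fy=12,interpolation=cv2.INTER_CUBIC)
save("nuts",b)
```

```text
(231, 230, 15, 15) ((238.0, 237.0), (14.17791748046875, 14.17791748046875), 0.0)
[0.61823695 0.06314196 0.153     ]
(356, 214, 16, 9) ((365.36651611328125, 219.25001525878906), (5.846774101257324, 10.601404190063477), 93.84915161132812)
(array([0.61863176, 0.0639355 , 0.15232765]), np.float64(0.001518792726773702))
```

View pics/nut.png

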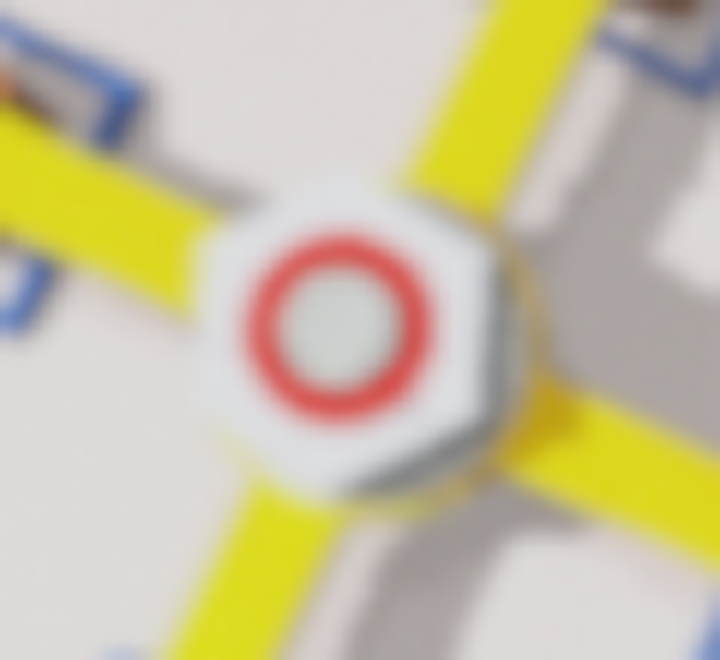

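View pics/nuts.png

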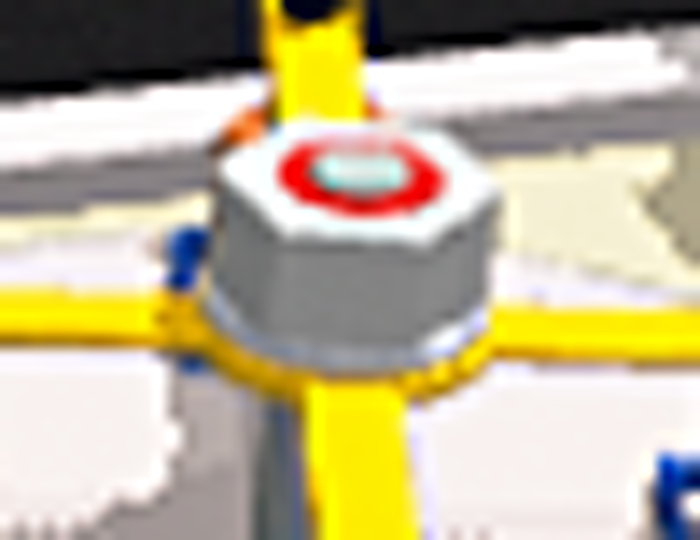

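Run:
```python
from h import *
st();goto((.6184,.0635,.22),118)
```

```text
t10.77 [ 0.399  -0.2781  0.331 ] yaw -3.9 F [-0.4  0.2  0.3] M [-0.03  0.01  0.02] w 0.586 q [-0.66 -0.15  1.86 -0.01  1.43  0.98]
at [ 0.399  -0.2781  0.331 ] yaw -3.94 q [-0.66 -0.15  1.86 -0.01  1.43  0.98] | shift [ 19.53 -35.67  10.86] turn [   0.28    0.4  -121.94]
```

Call:
servo_tool --plan '[[[2, -3.6, 0.5, 0, 0, -7], [4, -7.2, 1.5, 0, 0, -14], [6, -11, 2.5, 0, 0, -21], [8, -14.5, 3.5, 0, 0, -28], [10, -18, 4.5, 0, 0, -35], [12, -21.5, 5.5, 0, 0, -42], [14, -25, 6.5, 0, 0, -49], [16, -29, 7.5, 0, 0, -56], [18, -32.5, 8.5, 0, 0, -63], [19.5, -35.7, 9.5, 0, 0, -70], [19.5, -35.7, 10.9, 0, 0, -77], [19.5, -35.7, 10.9, 0, 0, -84], [19.5, -35.7, 10.9, 0, 0, -91], [19.5, -35.7, 10.9, 0, 0, -98], [19.5, -35.7, 10.9, 0, 0, -105], [19.5, -35.7, 10.9, 0, 0, -112], [19.5, -35.7, 10.9, 0, 0, -118], [19.5, -35.7, 10.9, 0, 0, -122], [19.5, -35.7, 10.9, 0, 0, -122], [19.5, -35.7, 10.9, 0, 0, -122]]]' --claw 7

```text
time: 12.43
tool_pos: [0.6179, 0.0648, 0.2197]
tcp_rot: [1.616, 2.69, -0.009]
wrist_force: [0.5, 0.4, 0.3]
width: 0.821
```

Run:
```python
from h import *
st();goto((.6184,.0635,.128),118)
```

```text
t12.43 [0.6179 0.0648 0.2197] yaw 118.0 F [0.5 0.4 0.3] M [-0.01  0.01 -0.03] w 0.821 q [ 0.07  0.17  1.74 -0.01  1.23 -0.42]
at [0.6179 0.0648 0.2197] yaw 118.02 q [ 0.07  0.17  1.74 -0.01  1.23 -0.42] | shift [-0.08  0.01  9.17] turn [-0.17  0.37  0.02]
```

Call:
servo_tool --plan '[[[-0.1, 0, 3, 0, 0, 0], [-0.1, 0, 5.5, 0, 0, 0], [-0.1, 0, 7.5, 0, 0, 0], [-0.1, 0, 8.6, 0, 0, 0], [-0.1, 0, 9.1, 0, 0, 0], [-0.1, 0, 9.1, 0, 0, 0], [-0.1, 0, 9.1, 0, 0, 0]]]'

```text
time: 13.02
tool_pos: [0.6191, 0.0635, 0.1296]
tcp_rot: [1.615, 2.689, -0.008]
wrist_force: [0.4, 0.5, 0.1]
width: 0.818
```

Call:
servo_tool --plan '[[[0, 0, 0, 0, 0, 0], [0, 0, 0, 0, 0, 0], [0, 0, 0, 0, 0, 0], [0, 0, 0, 0, 0, 0], [0, 0, 0, 0, 0, 0], [0, 0, 0, 0, 0, 0], [0, 0, 0, 0, 0, 0], [0, 0, 0, 0, 0, 0]]]' --claw 0 --grip_force 50

```text
time: 13.68
tool_pos: [0.6204, 0.0636, 0.1317]
tcp_rot: [1.614, 2.686, -0.005]
wrist_force: [-0.3, -0.5, 5.4]
width: 0.454
```

Run:
```python
from h import *
st()
```

```text
t13.68 [0.6204 0.0636 0.1317] yaw 118.0 F [-0.3 -0.5  5.4] M [ 0.    0.12 -0.03] w 0.454 q [ 0.07  0.24  1.82 -0.01  1.07 -0.42]
```

Call:
servo_tool --plan '[[[0, 0, 0, 0, 0, 4], [0, 0, 0, 0, 0, 8], [0, 0, 0, 0, 0, 12], [0, 0, 0, 0, 0, 12], [0, 0, 0, 0, 0, 12]]]'

```text
time: 14.1
tool_pos: [0.6204, 0.0636, 0.1324]
tcp_rot: [1.884, 2.504, -0.003]
wrist_force: [-1.1, 0.4, 4.7]
width: 0.458
```

Run:
```python
from h import *
st()
```

```text
t14.10 [0.6204 0.0636 0.1324] yaw 106.1 F [-1.1  0.4  4.7] M [-0.03  0.47 -0.15] w 0.458 q [ 0.07  0.24  1.82 -0.01  1.07 -0.21]
```

Call:
servo_tool --plan '[[[0, 0, -0.03, 0, 0, 6], [0, 0, -0.06, 0, 0, 12], [0, 0, -0.09, 0, 0, 18], [0, 0, -0.12, 0, 0, 24], [0, 0, -0.16, 0, 0, 30], [0, 0, -0.19, 0, 0, 36], [0, 0, -0.22, 0, 0, 42], [0, 0, -0.25, 0, 0, 48], [0, 0, -0.28, 0, 0, 54], [0, 0, -0.31, 0, 0, 60], [0, 0, -0.34, 0, 0, 66], [0, 0, -0.38, 0, 0, 72], [0, 0, -0.41, 0, 0, 78], [0, 0, -0.44, 0, 0, 84], [0, 0, -0.47, 0, 0, 90], [0, 0, -0.5, 0, 0, 96], [0, 0, -0.53, 0, 0, 102], [0, 0, -0.56, 0, 0, 108], [0, 0, -0.6, 0, 0, 114], [0, 0, -0.6, 0, 0, 114]]]'

```text
time: 15.77
tool_pos: [0.6203, 0.0636, 0.1384]
tcp_rot: [3.128, -0.219, 0.009]
wrist_force: [-0.4, -0.2, 2.5]
width: 0.457
```

Run:
```python
from h import *
st()
```

```text
t15.77 [0.6203 0.0636 0.1384] yaw -8.0 F [-0.4 -0.2  2.5] M [ 0.15  0.32 -0.11] w 0.457 q [ 0.07  0.24  1.81 -0.01  1.08  1.78]
```

Call:
servo_tool --plan '[[[0, 0, 0, 0, 0, 0], [0, 0, 0, 0, 0, 0], [0, 0, 0, 0, 0, 0], [0, 0, 0, 0, 0, 0], [0, 0, 0, 0, 0, 0], [0, 0, -2, 0, 0, 0], [0, 0, -5, 0, 0, 0], [0, 0, -9, 0, 0, 0], [0, 0, -12, 0, 0, 0], [0, 20, -12, 0, 0, 0], [0, 30, -12, 0, 0, 0], [0, 30, -12, 0, 0, 0], [0, 30, -12, 0, 0, 0], [0, 30, -12, 0, 0, 0], [0, 30, -12, 0, 0, 0], [0, 30, -12, 0, 0, 0], [0, 30, -12, 0, 0, 0], [0, 30, -12, 0, 0, 0]]]' --claw 7

```text
time: 17.27
tool_pos: [0.5773, -0.2358, 0.2599]
tcp_rot: [3.127, -0.225, 0.008]
wrist_force: [-0.9, -0.4, 0.2]
width: 0.82
```

Run:
```python
from h import *
st()
t=cam("top");s=cam("scene")
save("c_top",t["color"],(150,160,350,320),4)
```

```text
t17.27 [ 0.5773 -0.2358  0.2599] yaw -8.2 F [-0.9 -0.4  0.2] M [ 0.03 -0.05 -0.01] w 0.82 q [-0.43  0.15  1.69 -0.    1.3   1.29]
```

View pics/c_top.png

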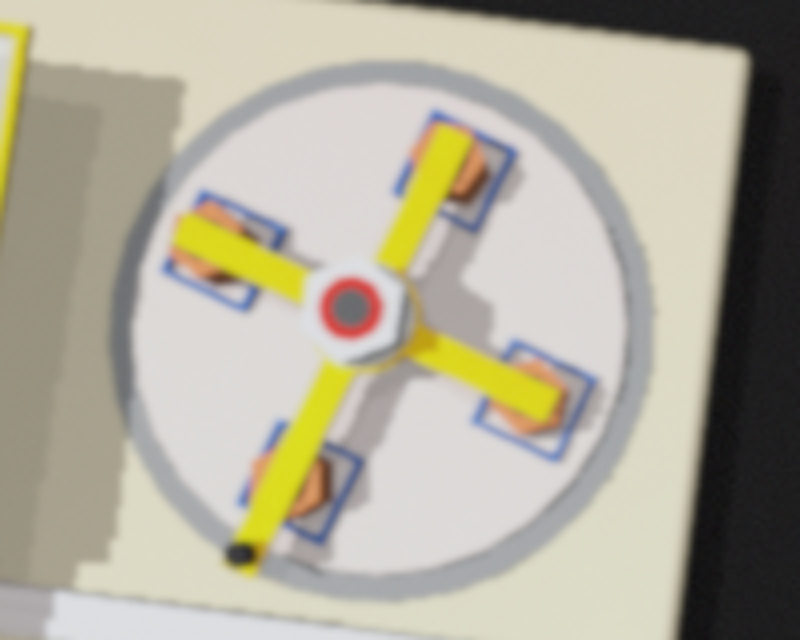

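```bash
cat >> h.py <<'E'
C=np.array([.6203,.0636])
def keeper_yaw(c):
    m=blob(c["color"],(25,150,140),(35,255,255),(170,180,320,320))
    p=np.argwhere(m)[:,::-1]
    w=np.array([onz(c,q,.122)[:2] for q in p])-np.array([.6184,.0632]);r=np.hypot(*w.T);a=np.arctan2(w[:,1],w[:,0])[(r>.04)&(r<.09)]
    return np.degrees(np.angle(np.exp(4j*a).mean())/4)  # mod 90
E
python3 - <<'E'
from h import *
t=cam("top")
print("keeper yaw mod90",keeper_yaw(t))
p=onz(t,(209.75,298),.142);print(p,np.hypot(*(p[:2]-[.6184,.0632])),np.degrees(np.arctan2(p[1]-.0632,p[0]-.6184)))
m=blob(t["color"],(0,0,0),(180,255,70),(200,285,220,310));print(cv2.connectedComponentsWithStats(m)[2:])
goto((.515,.110,.23),-23.6)
E
```

```text
keeper yaw mod90 -25.672345849010302
[0.51522614 0.11091831 0.142     ] 0.11367446236025018 155.1792764013385
(array([[     0,      0,    640,    480, 307185],
       [   208,    297,      5,      3,     15]], dtype=int32), array([[319.50534694, 239.49714342],
       [210.        , 298.        ]]))
at [ 0.5781 -0.2316  0.2599] yaw -7.96 q [-0.42  0.15  1.69 -0.    1.3   1.29] | shift [-11.   -32.97   2.77] turn [ 0.22 -0.35 15.64]
```

Call:
servo_tool --plan '[[[-2, -8, 0, 0, 0, 4], [-5, -16, 0, 0, 0, 8], [-8, -25, 0, 0, 0, 14], [-11, -33, 0, 0, 0, 17], [-11, -33.1, 2, 0, 0, 17], [-11, -33.1, 3, 0, 0, 17], [-11, -33.1, 3, 0, 0, 17], [-11, -33.1, 3, 0, 0, 17], [-11, -33.1, 3, 0, 0, 17], [-11, -33.1, 3, 0, 0, 17], [-11, -33.1, 3, 0, 0, 17], [-11, -33.1, 3, 0, 0, 17], [-11, -33.1, 3, 0, 0, 17], [-11, -33.1, 3, 0, 0, 17]]]' --claw 4.5

```text
time: 18.58
tool_pos: [0.5157, 0.1105, 0.2282]
tcp_rot: [3.063, -0.68, 0.011]
wrist_force: [0.4, -0.4, 0.1]
width: 0.53
```

Run:
```python
from h import *
st();goto((.516,.1118,.1265),-25.3)
```

```text
t18.58 [0.5157 0.1105 0.2282] yaw -25.0 F [ 0.4 -0.4  0.1] M [-0.02  0.05 -0.05] w 0.53 q [ 0.17 -0.02  1.92 -0.01  1.23  2.18]
at [0.5157 0.1105 0.2282] yaw -25.03 q [ 0.17 -0.02  1.92 -0.01  1.23  2.18] | shift [-0.1  -0.16 10.17] turn [ 0.15 -0.43  0.27]
```

Call:
servo_tool --plan '[[[0, -0.1, 3, 0, 0, 0], [0, -0.1, 6, 0, 0, 0], [0, -0.1, 8.5, 0, 0, 0], [0, -0.1, 9.6, 0, 0, 0], [0, -0.1, 10.1, 0, 0, 0], [0, -0.1, 10.1, 0, 0, 0], [0, -0.1, 10.1, 0, 0, 0]]]'

```text
time: 19.17
tool_pos: [0.5178, 0.1106, 0.1284]
tcp_rot: [3.063, -0.681, 0.013]
wrist_force: [-0.4, 1.1, 0.5]
width: 0.528
```

Call:
servo_tool --plan '[[[0, 0, 0, 0, 0, 0], [0, 0, 0, 0, 0, 0], [0, 0, 0, 0, 0, 0], [0, 0, 0, 0, 0, 0], [0, 0, 0, 0, 0, 0], [0, 0, 0, 0, 0, 0], [0, 0, 0, 0, 0, 0], [0, 0, 0, 0, 0, 0]]]' --claw 0 --grip_force 25

```text
time: 19.83
tool_pos: [0.5192, 0.1108, 0.1301]
tcp_rot: [3.064, -0.681, 0.018]
wrist_force: [0.4, -0.6, 6.6]
width: 0.12
```

Run:
```python
from h import *
st()
s=bot.read_state();p=s["tool_pos"];v=p[:2]-C;print(np.hypot(*v),np.degrees(np.arctan2(v[1],v[0])))
Rm=R.from_rotvec(s["tcp_rot"]).as_matrix()
v=v*.115/np.hypot(*v)
for a in range(5,56,5):
    q=R.from_euler("z",a,degrees=True).apply([*v,0]);X=np.array([*(C+q[:2]),p[2]]);print(a,(Rm.T@(X-p)*100).round(2))
```

```text
t19.83 [0.5192 0.1108 0.1301] yaw -25.1 F [ 0.4 -0.6  6.6] M [-0.   -0.04 -0.04] w 0.12 q [ 0.17  0.07  2.02 -0.01  1.04  2.18]
0.11160641968801782 154.9823367386432
5 [-0.29  1.   -0.  ]
10 [-0.16  2.   -0.  ]
15 [0.06 2.98 0.  ]
20 [0.36 3.93 0.  ]
25 [0.74 4.86 0.01]
30 [1.21 5.75 0.01]
35 [1.75 6.59 0.02]
40 [2.36 7.39 0.03]
45 [3.04 8.13 0.03]
50 [3.78 8.81 0.04]
55 [4.57 9.42 0.05]
```

Call:
servo_tool --plan '[[[0.04, 0.97, 0, 0, 0, -5], [0.17, 1.94, 0, 0, 0, -10], [0.38, 2.89, 0, 0, 0, -15], [0.67, 3.82, 0, 0, 0, -20], [1.05, 4.72, 0, 0, 0, -25], [1.5, 5.58, 0, 0, 0, -30], [2.02, 6.4, 0, 0, 0, -35], [2.61, 7.17, 0, 0, 0, -40], [3, 7.6, 0, 0, 0, -43], [3.4, 8, 0, 0, 0, -46], [3.4, 8, 0, 0, 0, -46], [3.4, 8, 0, 0, 0, -46]]]'

```text
time: 20.83
tool_pos: [0.5151, 0.0263, 0.1302]
tcp_rot: [3.088, 0.568, 0.013]
wrist_force: [-2.0, 8.4, 2.4]
width: 0.122
```

Run:
```python
from h import *
st()
s=bot.read_state();p=s["tool_pos"];v=p[:2]-C;print(np.hypot(*v),np.degrees(np.arctan2(v[1],v[0])))
```

```text
t20.83 [0.5151 0.0263 0.1302] yaw 20.8 F [-2.   8.4  2.4] M [ 1.38  0.31 -0.08] w 0.122 q [0.   0.05 2.05 0.   1.04 1.21]
0.11166978990491189 -160.47533693195675
```

Call:
servo_tool --plan '[[[0, 0, 0, 0, 0, 0], [0, 0, 0, 0, 0, 0], [0, 0, 0, 0, 0, 0], [0, 0, 0, 0, 0, 0], [0, 0, -2, 0, 0, 0], [0, 0, -5, 0, 0, 0], [0, 0, -9, 0, 0, 0], [0, 0, -12, 0, 0, 0], [-3, 15, -16, 0, 0, 0], [-7, 27, -16, 0, 0, 0], [-7, 27, -16, 0, 0, 0], [-7, 27, -16, 0, 0, 0], [-7, 27, -16, 0, 0, 0], [-7, 27, -16, 0, 0, 0], [-7, 27, -16, 0, 0, 0], [-7, 27, -16, 0, 0, 0], [-7, 27, -16, 0, 0, 0]]]' --claw 4.5

```text
time: 22.25
tool_pos: [0.5441, -0.2529, 0.2902]
tcp_rot: [3.09, 0.562, 0.013]
wrist_force: [0.0, 0.4, -1.1]
width: 0.525
```

Run:
```python
from h import *
st()
t=cam("top");s=cam("scene")
print(keeper_yaw(t))
save("d_top",t["color"],(160,160,330,330),4.5);save("d_topf",t["color"])
save("d_sc",s["color"],(290,190,440,300),5)
```

```text
t22.25 [ 0.5441 -0.2529  0.2902] yaw 20.6 F [ 0.   0.4 -1.1] M [0.03 0.01 0.03] w 0.525 q [-0.48  0.09  1.7   0.    1.35  0.73]
19.287262193324157
```

View pics/d_top.png

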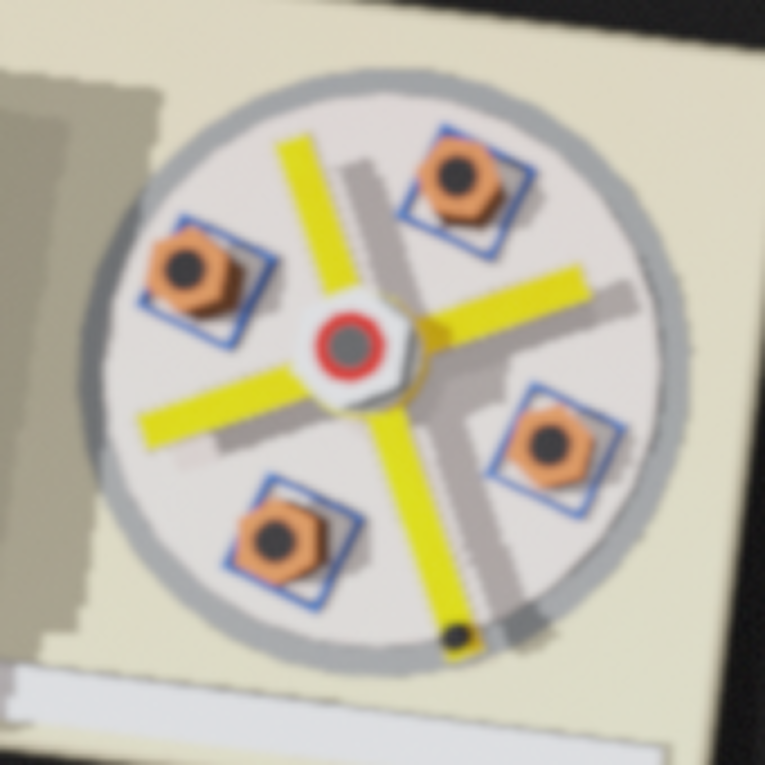

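View pics/d_topf.png

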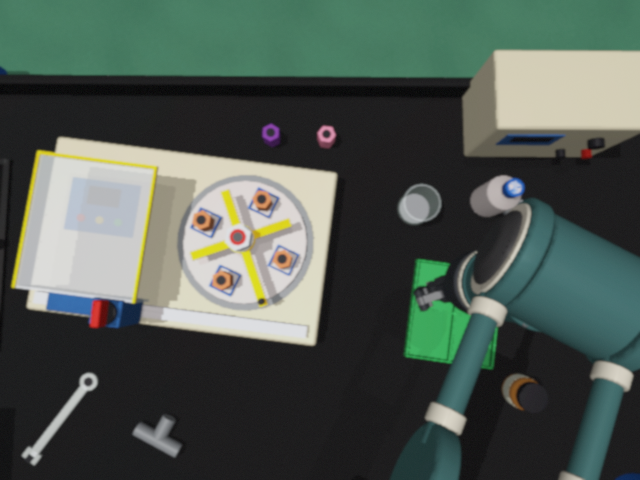

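View pics/d_sc.png

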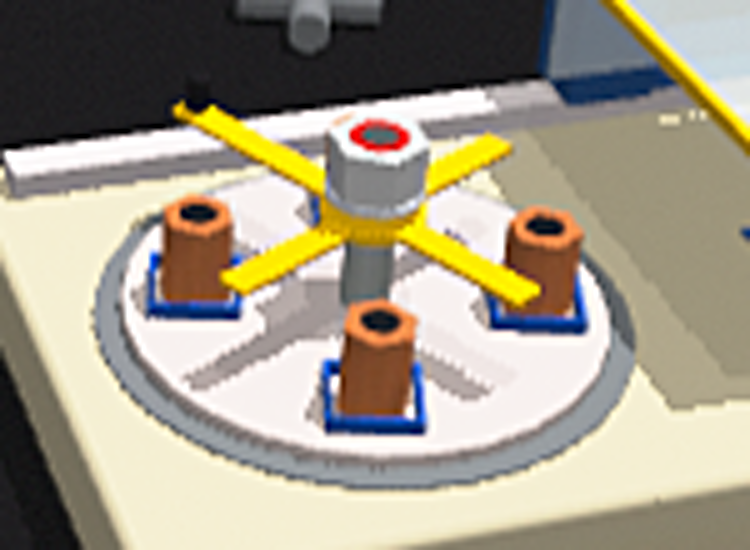

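```bash
cat >> h.py <<'E'
def couplings(c,show=False):
    out=[]
    for k in range(4):
        a=np.radians(-25.4+90*k);e=np.array([.6184+.08*np.cos(a),.0632+.08*np.sin(a),.115])
        u=proj(c,e);x0,y0=(u-14).astype(int);f=8
        p=cv2.resize(c["color"][y0:y0+29,x0:x0+29],None,fx=f,fy=f,interpolation=cv2.INTER_CUBIC)
        hsv=cv2.cvtColor(p,cv2.COLOR_RGB2HSV)
        m=cv2.inRange(hsv,np.array((5,90,170)),np.array((22,255,255)))
        n,l,s_,ct=cv2.connectedComponentsWithStats(m); 
        if n<2: out.append(None);continue
        i=1+np.argmax(s_[1:,4]); cnt=max(cv2.findContours((l==i).astype(np.uint8),0,1)[0],key=cv2.contourArea)
        h=cv2.convexHull(cnt); (px,py),_=cv2.minEnclosingCircle(h)
        M=cv2.moments(h);px,py=M["m10"]/M["m00"],M["m01"]/M["m00"]
        X=onz(c,(x0+(px+.5)/f-.5,y0+(py+.5)/f-.5),.115)
        # orientation by 6-fold min width
        w=np.array([onz(c,(x0+(q[0][0]+.5)/f-.5,y0+(q[0][1]+.5)/f-.5),.115)[:2] for q in h])-X[:2]
        th=np.radians(np.arange(0,60,1));wid=[sum(np.ptp(w@np.array([np.cos(t+j),np.sin(t+j)])) for j in np.radians([0,60,120]))/3 for t in th]
        out.append((k,e.round(4),X.round(4),"flat normal",int(np.argmin(wid)),"w",round(min(wid)*1000,1),round(max(wid)*1000,1)))
    return out
E
python3 - <<'E'
from h import *
t=cam("top")
for o in couplings(t):print(o)
E
```

```text
(0, array([0.6907, 0.0289, 0.115 ]), array([0.6894, 0.028 , 0.115 ]), 'flat normal', 53, 'w', np.float64(29.7), np.float64(31.9))
(1, array([0.6527, 0.1355, 0.115 ]), array([0.6523, 0.1344, 0.115 ]), 'flat normal', 23, 'w', np.float64(29.6), np.float64(32.3))
(2, array([0.5461, 0.0975, 0.115 ]), array([0.546 , 0.0969, 0.115 ]), 'flat normal', 32, 'w', np.float64(30.2), np.float64(32.4))
(3, array([ 0.5841, -0.0091,  0.115 ]), array([ 0.5828, -0.0096,  0.115 ]), 'flat normal', 15, 'w', np.float64(29.7), np.float64(32.2))
```

Run:
```python
from h import *
t=cam("top")
for p in [(157,165),(148,225),(136,300)]:
    X=onz(t,p,.17);d=X[:2]-[.6184,.0632];print(X,"drier xy",d@[.992,-.124],d@[.124,.992])
goto((.5845,-.0093,.20),-15)
```

```text
[0.73804398 0.19851977 0.17      ] drier xy 0.1019071739914873 0.14907306378896268
[0.63646708 0.21022023 0.17      ] drier xy -0.0003079656248988413 0.14808438337099758
[0.51278888 0.22568902 0.17      ] drier xy -0.1249148730520126 0.14809333119854934
at [ 0.5441 -0.2496  0.29  ] yaw 20.91 q [-0.47  0.08  1.7   0.    1.35  0.73] | shift [ 12.28 -21.02   9.06] turn [-3.000e-02 -4.500e-01  3.591e+01]
```

Call:
servo_tool --plan '[[[4, -7, 0, 0, 0, 7], [8, -14, 0, 0, 0, 14], [12.3, -21, 2, 0, 0, 21], [12.3, -21, 6, 0, 0, 28], [12.3, -21, 9, 0, -0.4, 36], [12.3, -21, 9, 0, -0.4, 36], [12.3, -21, 9, 0, -0.4, 36], [12.3, -21, 9, 0, -0.4, 36], [12.3, -21, 9, 0, -0.4, 36], [12.3, -21, 9, 0, -0.4, 36], [12.3, -21, 9, 0, -0.4, 36], [12.3, -21, 9, 0, -0.4, 36]]]' --claw 4.6

```text
time: 23.45
tool_pos: [0.5855, -0.0104, 0.2022]
tcp_rot: [-3.114, 0.414, -0.006]
wrist_force: [-0.1, 0.2, 0.4]
width: 0.536
```

Run:
```python
from h import *
st();goto((.5845,-.0093,.087),-15)
t=cam("top");s=cam("scene")
m=blob(t["color"],(50,100,60),(70,255,255),(360,220,560,420));ct=max(cv2.findContours(m,0,2)[0],key=cv2.contourArea);r=cv2.minAreaRect(ct);print("tray",r,onz(t,r[0],.02),[onz(t,p,.02).round(4) for p in cv2.boxPoints(r)])
save("e",np.hstack([cv2.resize(t["color"][220:420,360:560],(380,380)),cv2.resize(s["color"][200:300,300:410],(418,380))]))
```

```text
t23.45 [ 0.5855 -0.0104  0.2022] yaw -15.1 F [-0.1  0.2  0.4] M [ 0.03 -0.05  0.02] w 0.536 q [-0.06  0.11  1.84  0.    1.19  1.77]
at [ 0.5855 -0.0104  0.2022] yaw -15.15 q [-0.06  0.11  1.84  0.    1.19  1.77] | shift [-0.17 -0.06 11.52] turn [-0.06 -0.2  -0.15]
tray ((454.6409912109375, 313.6329040527344), (92.14720916748047, 101.42498779296875), 7.765166282653809) [ 0.48154657 -0.33935596  0.02      ] [array([ 0.3978, -0.2359,  0.02  ]), array([ 0.5911, -0.2658,  0.02  ]), array([ 0.5669, -0.4449,  0.02  ]), array([ 0.374 , -0.4116,  0.02  ])]
```

View pics/e.png

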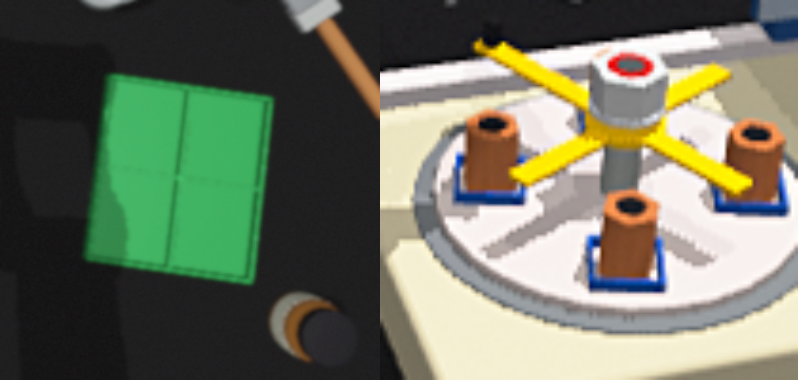

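Call:
servo_tool --plan '[[[-0.1, 0, 3, 0, 0, 0], [-0.1, 0, 6, 0, 0, 0], [-0.1, 0, 8.5, 0, 0, 0], [-0.1, 0, 10, 0, 0, 0], [-0.1, 0, 11, 0, 0, 0], [-0.1, 0, 11.5, 0, 0, 0], [-0.1, 0, 11.5, 0, 0, 0], [-0.1, 0, 11.5, 0, 0, 0]]]'

```text
time: 24.22
tool_pos: [0.5854, -0.0108, 0.0878]
tcp_rot: [-3.114, 0.415, -0.007]
wrist_force: [-0.5, -1.5, 0.1]
width: 0.536
```

Call:
servo_tool --plan '[[[0, 0, 0, 0, 0, 0], [0, 0, 0, 0, 0, 0], [0, 0, 0, 0, 0, 0], [0, 0, 0, 0, 0, 0], [0, 0, 0, 0, 0, 0], [0, 0, 0, 0, 0, 0], [0, 0, 0, 0, 0, 0]]]' --claw 0 --grip_force 50

```text
time: 24.8
tool_pos: [0.5871, -0.0107, 0.0897]
tcp_rot: [-3.113, 0.415, -0.012]
wrist_force: [0.0, -1.1, 5.8]
width: 0.34
```

Call:
servo_tool --plan '[[[0, 0, -2, 0, 0, 0], [0, 0, -4, 0, 0, 0], [0, 0, -8, 0, 0, 0], [0, 0, -12, 0, 0, 0], [0, 0, -12, 0, 0, 0], [0, 0, -12, 0, 0, 0]]]'

```text
time: 25.3
tool_pos: [0.5883, -0.0106, 0.2134]
tcp_rot: [-3.113, 0.415, -0.023]
wrist_force: [0.0, -0.5, -2.3]
width: 0.341
```

```bash
cat >> h.py <<'E'
def traypos(c,xy,z=0.02):
    m=blob(c["color"],(50,100,60),(70,255,255),(340,200,600,440));ct=max(cv2.findContours(m,0,2)[0],key=cv2.contourArea);r=cv2.minAreaRect(cv2.convexHull(ct))
    b=np.array([onz(c,p,.02)[:2] for p in cv2.boxPoints(r)]);ctr=b.mean(0)
    e=b[1]-b[0];f=b[2]-b[1]
    if np.hypot(*e)<np.hypot(*f): e=f
    if e[0]<0:e=-e
    e/=np.hypot(*e);n=np.array([-e[1],e[0]]);print("tray",ctr.round(4),np.degrees(np.arctan2(e[1],e[0])).round(1),r[1])
    return ctr+e*xy[0]+n*xy[1]
E
python3 - <<'E'
from h import *
st()
t=cam("top");s=cam("scene")
save("f",np.hstack([cv2.resize(t["color"][150:350,180:380],(380,380)),cv2.resize(s["color"][160:300,290:444],(418,380))]))
p=traypos(t,(-.045,.041));print(p)
goto((p[0]+.0015,p[1],.20))
E
```

```text
t25.30 [ 0.5883 -0.0106  0.2134] yaw -15.2 F [ 0.  -0.5 -2.3] M [-0.02 -0.02 -0.06] w 0.341 q [-0.06  0.1   1.83  0.    1.2   1.78]
tray [ 0.4824 -0.3396] -9.0 (92.41006469726562, 101.14897155761719)
[ 0.44436699 -0.29206498]
at [ 0.5852 -0.0105  0.2086] yaw -15.17 q [-0.06  0.11  1.83  0.    1.2   1.77] | shift [-6.08 30.82  0.79] turn [0 0 0]
```

View pics/f.png

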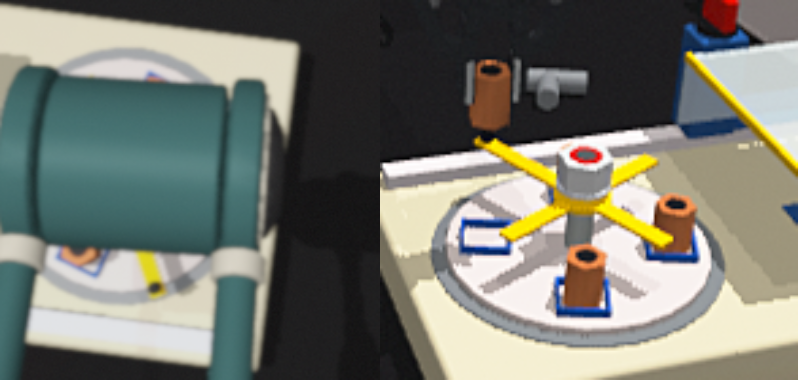

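Call:
servo_tool --plan '[[[-1, 4, 0, 0, 0, 0], [-1.6, 8, 0, 0, 0, 0], [-2.4, 12, 0, 0, 0, 0], [-3.2, 16, 0, 0, 0, 0], [-4, 20, 0, 0, 0, 0], [-4.8, 24, 0, 0, 0, 0], [-5.6, 28, 1, 0, 0, 0], [-6.1, 30.8, 3, 0, 0, 0], [-6.1, 30.8, 6, 0, 0, 0], [-6.1, 30.8, 9, 0, 0, 0], [-6.1, 30.8, 11, 0, 0, 0], [-6.1, 30.8, 11, 0, 0, 0], [-6.1, 30.8, 11, 0, 0, 0]]]'

```text
time: 26.48
tool_pos: [0.4437, -0.29, 0.0944]
tcp_rot: [-3.11, 0.415, 0.001]
wrist_force: [-0.2, 0.6, -2.5]
width: 0.343
```

Run:
```python
from h import *
st();goto((.446,-.292,.025))
s=cam("scene");save("g",s["color"],(120,200,280,320),5)
```

```text
t26.48 [ 0.4437 -0.29    0.0944] yaw -15.2 F [-0.2  0.6 -2.5] M [ 0.04 -0.04  0.02] w 0.343 q [-0.63  0.12  2.04  0.    0.98  1.21]
at [ 0.4437 -0.29    0.0944] yaw -15.19 q [-0.63  0.12  2.04  0.    0.98  1.21] | shift [0.29 0.17 6.94] turn [0 0 0]
```

View pics/g.png

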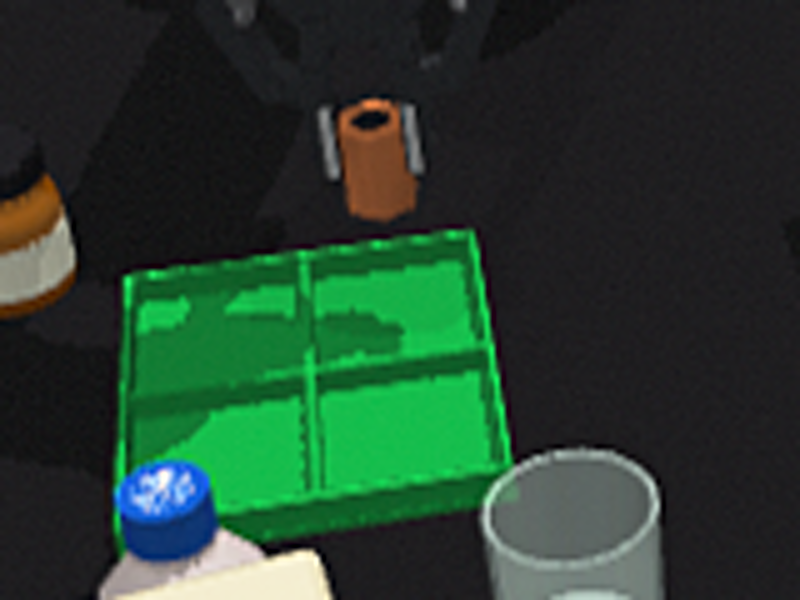

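Call:
servo_tool --plan '[[[0.3, 0.1, 3, 0, 0, 0], [0.3, 0.1, 5, 0, 0, 0], [0.3, 0.1, 6.2, 0, 0, 0], [0.3, 0.1, 6.9, 0, 0, 0], [0.3, 0.1, 6.9, 0, 0, 0], [0.3, 0.1, 6.9, 0, 0, 0], [0.3, 0.1, 6.9, 0, 0, 0]]]'

```text
time: 27.12
tool_pos: [0.4496, -0.2935, 0.0292]
tcp_rot: [-3.113, 0.414, -0.009]
wrist_force: [-0.3, 0.5, -2.3]
width: 0.338
```

Call:
servo_tool --plan '[[[0, 0, 0, 0, 0, 0], [0, 0, 0, 0, 0, 0], [0, 0, 0, 0, 0, 0], [0, 0, 0, 0, 0, 0], [0, 0, -1, 0, 0, 0], [0, 0, -4, 0, 0, 0], [0, 0, -8, 0, 0, 0], [0, 0, -12, 0, 0, 0], [0, 0, -15, 0, 0, 0], [0, 0, -15, 0, 0, 0]]]' --claw 4.6

```text
time: 27.95
tool_pos: [0.453, -0.2966, 0.1885]
tcp_rot: [3.108, -0.413, 0.029]
wrist_force: [0.6, -1.0, 0.6]
width: 0.54
```

Run:
```python
from h import *
st()
s=cam("scene");save("g2",s["color"],(120,200,280,320),4)
goto((.691,.0285,.20),23)
```

```text
t27.95 [ 0.453  -0.2966  0.1885] yaw -15.2 F [ 0.6 -1.   0.6] M [-0.04  0.04 -0.01] w 0.54 q [-0.63  0.03  1.95  0.    1.14  1.21]
at [ 0.4516 -0.2956  0.1851] yaw -15.16 q [-0.63  0.03  1.96  0.    1.14  1.21] | shift [ 14.66 -37.54  -1.34] turn [  0.41  -0.81 -38.16]
```

View pics/g2.png

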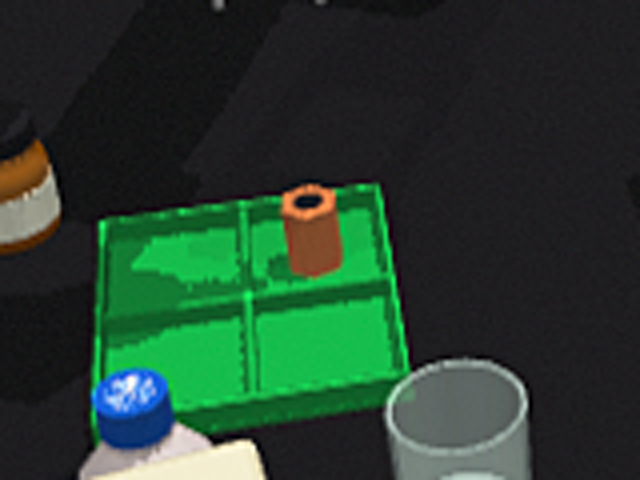

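Call:
servo_tool --plan '[[[1.5, -3.7, -2, 0, 0, -5], [3, -7.5, -2.5, 0, 0, -10], [4.5, -11, -2.5, 0, 0, -15], [6, -15, -2.5, 0, 0, -20], [7.5, -19, -2.5, 0, 0, -25], [9, -23, -2.5, 0, 0, -30], [10.5, -27, -2.5, 0, 0, -34], [12, -31, -2.5, 0, 0, -38], [13.5, -35, -2, 0.4, -0.8, -38], [14.7, -37.5, -1.4, 0.4, -0.8, -38], [14.7, -37.5, -1.4, 0.4, -0.8, -38], [14.7, -37.5, -1.4, 0.4, -0.8, -38], [14.7, -37.5, -1.4, 0.4, -0.8, -38], [14.7, -37.5, -1.4, 0.4, -0.8, -38]]]'

```text
time: 29.17
tool_pos: [0.6903, 0.027, 0.2]
tcp_rot: [3.079, 0.621, -0.002]
wrist_force: [-0.5, 0.0, -0.0]
width: 0.539
```

Run:
```python
from h import *
st();goto((.691,.0285,.087),23)
```

```text
t29.17 [0.6903 0.027  0.2   ] yaw 22.8 F [-0.5  0.  -0. ] M [-0.04 -0.01  0.03] w 0.539 q [ 0.    0.31  1.6  -0.    1.23  1.18]
at [0.6903 0.027  0.2   ] yaw 22.79 q [ 0.    0.31  1.6  -0.    1.23  1.18] | shift [ 0.15 -0.11 11.3 ] turn [-0.    0.09 -0.21]
```

Call:
servo_tool --plan '[[[0.1, -0.1, 3, 0, 0, 0], [0.1, -0.1, 6, 0, 0, 0], [0.1, -0.1, 8.5, 0, 0, 0], [0.1, -0.1, 10, 0, 0, 0], [0.1, -0.1, 11, 0, 0, 0], [0.1, -0.1, 11.3, 0, 0, 0], [0.1, -0.1, 11.3, 0, 0, 0], [0.1, -0.1, 11.3, 0, 0, 0]]]'

```text
time: 29.83
tool_pos: [0.6918, 0.0279, 0.0887]
tcp_rot: [3.079, 0.62, 0.002]
wrist_force: [0.0, -0.6, 0.3]
width: 0.54
```

Call:
servo_tool --plan '[[[0, 0, 0, 0, 0, 0], [0, 0, 0, 0, 0, 0], [0, 0, 0, 0, 0, 0], [0, 0, 0, 0, 0, 0], [0, 0, 0, 0, 0, 0], [0, 0, 0, 0, 0, 0], [0, 0, 0, 0, 0, 0]]]' --claw 0 --grip_force 50

```text
time: 30.42
tool_pos: [0.6936, 0.028, 0.0913]
tcp_rot: [3.078, 0.62, 0.008]
wrist_force: [-0.1, 0.2, 6.8]
width: 0.34
```

Call:
servo_tool --plan '[[[0, 0, -2, 0, 0, 0], [0, 0, -4, 0, 0, 0], [0, 0, -8, 0, 0, 0], [0, 0, -12, 0, 0, 0], [0, 0, -12, 0, 0, 0], [0, 0, -12, 0, 0, 0]]]'

```text
time: 30.92
tool_pos: [0.6955, 0.0281, 0.2161]
tcp_rot: [3.076, 0.62, 0.021]
wrist_force: [-0.0, 0.4, -2.9]
width: 0.34
```

Run:
```python
from h import *
st()
t=cam("top");s=cam("scene")
save("h",np.hstack([cv2.resize(t["color"][220:420,360:560],(380,380)),cv2.resize(s["color"][160:300,290:444],(418,380))]))
p=traypos(t,(.045,.041));print(p)
goto((p[0]+.0015,p[1],.20))
```

```text
t30.92 [0.6955 0.0281 0.2161] yaw 22.8 F [-0.   0.4 -2.9] M [-0.03 -0.01 -0.02] w 0.34 q [ 0.01  0.3   1.58 -0.    1.24  1.18]
tray [ 0.4824 -0.3388] -8.3 (92.0191650390625, 102.0019760131836)
[ 0.53286712 -0.30475893]
at [0.6923 0.0281 0.2105] yaw 22.79 q [ 0.01  0.31  1.59 -0.    1.24  1.18] | shift [-27.46  24.57   1.01] turn [0 0 0]
```

View pics/h.png

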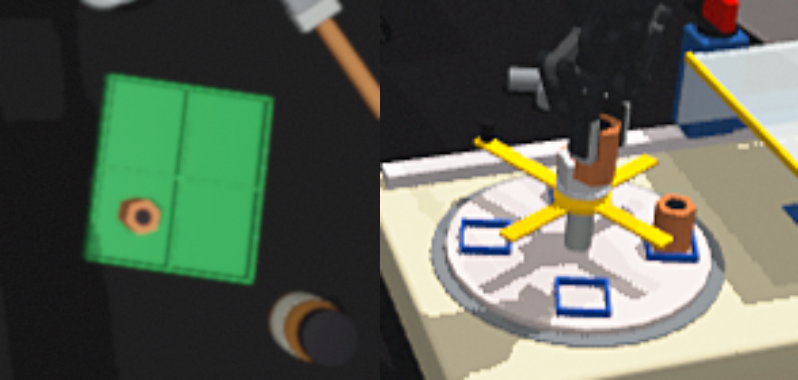

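Call:
servo_tool --plan '[[[-3, 2.7, 0, 0, 0, 0], [-6, 5.4, 0, 0, 0, 0], [-9, 8.1, 0, 0, 0, 0], [-12, 10.8, 0, 0, 0, 0], [-15, 13.5, 0, 0, 0, 0], [-18, 16.2, 0, 0, 0, 0], [-21, 18.9, 0, 0, 0, 0], [-24, 21.5, 0, 0, 0, 0], [-27, 24.2, 1, 0, 0, 0], [-27.5, 24.6, 4, 0, 0, 0], [-27.5, 24.6, 7, 0, 0, 0], [-27.5, 24.6, 10, 0, 0, 0], [-27.5, 24.6, 11.5, 0, 0, 0], [-27.5, 24.6, 11.5, 0, 0, 0], [-27.5, 24.6, 11.5, 0, 0, 0], [-27.5, 24.6, 11.5, 0, 0, 0]]]'

```text
time: 32.35
tool_pos: [0.5346, -0.3052, 0.095]
tcp_rot: [3.078, 0.621, 0.006]
wrist_force: [-0.8, 0.0, -1.6]
width: 0.338
```

Run:
```python
from h import *
st();goto((.5345,-.3048,.0265))
s=cam("scene");save("g3",s["color"],(120,200,280,320),4)
```

```text
t32.35 [ 0.5346 -0.3052  0.095 ] yaw 22.8 F [-0.8  0.  -1.6] M [-0.02 -0.01 -0.03] w 0.338 q [-0.56  0.27  1.86  0.    1.01  0.61]
at [ 0.5346 -0.3052  0.095 ] yaw 22.8 q [-0.56  0.27  1.86  0.    1.01  0.61] | shift [-0.01 -0.05  6.85] turn [0 0 0]
```

View pics/g3.png

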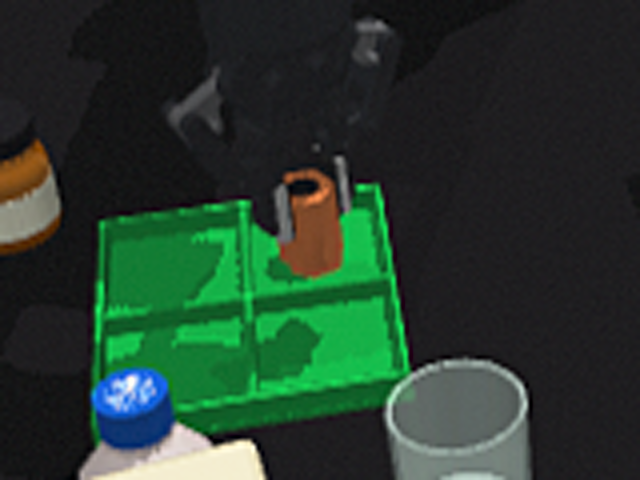

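Call:
servo_tool --plan '[[[0, 0, 3, 0, 0, 0], [0, 0, 5, 0, 0, 0], [0, 0, 6.3, 0, 0, 0], [0, 0, 7, 0, 0, 0], [0, 0, 7, 0, 0, 0], [0, 0, 7, 0, 0, 0], [0, 0, 7, 0, 0, 0], [0, 0, 7, 0, 0, 0]]]'

```text
time: 33.07
tool_pos: [0.5365, -0.3062, 0.0272]
tcp_rot: [3.076, 0.62, 0.01]
wrist_force: [0.4, 0.1, -1.6]
width: 0.34
```

Call:
servo_tool --plan '[[[0, 0, 0, 0, 0, 0], [0, 0, 0, 0, 0, 0], [0, 0, 0, 0, 0, 0], [0, 0, 0, 0, 0, 0], [0, 0, -1, 0, 0, 0], [0, 0, -4, 0, 0, 0], [0, 0, -8, 0, 0, 0], [0, 0, -12, 0, 0, 0], [0, 0, -16, 0, 0, 0], [0, 0, -16, 0, 0, 0]]]' --claw 4.6

```text
time: 33.9
tool_pos: [0.5405, -0.309, 0.199]
tcp_rot: [3.064, 0.618, 0.03]
wrist_force: [1.7, -1.2, 1.2]
width: 0.54
```

Run:
```python
from h import *
st()
s=cam("scene");save("g4",s["color"],(120,200,280,320),4)
goto((.5478,.0975,.20),2)
```

```text
t33.90 [ 0.5405 -0.309   0.199 ] yaw 22.8 F [ 1.7 -1.2  1.2] M [-0.08 -0.08  0.  ] w 0.54 q [-0.56  0.17  1.78  0.    1.17  0.61]
at [ 0.5391 -0.3081  0.1952] yaw 22.81 q [-0.56  0.17  1.78  0.    1.17  0.61] | shift [ 16.53 -37.04  -0.86] turn [ 0.77 -0.91 20.81]
```

View pics/g4.png

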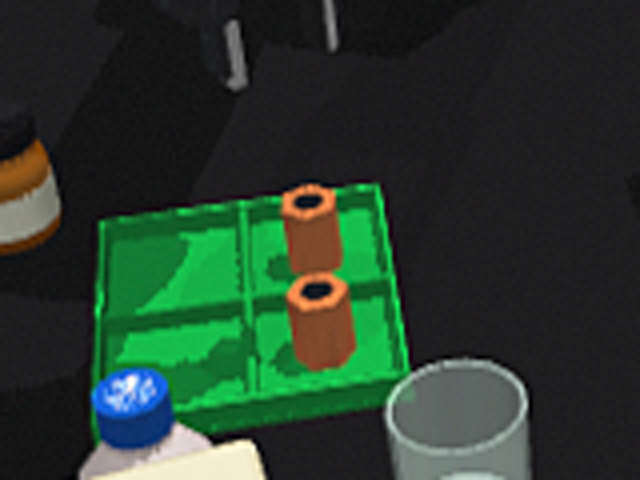

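Two stand in their own compartments. Next: coupling at (.546,.097).

Call:
servo_tool --plan '[[[1.6, -3.7, -1, 0, 0, 4], [3.2, -7.4, -2, 0, 0, 8], [4.8, -11, -2, 0, 0, 12], [6.5, -15, -2, 0, 0, 16], [8, -18.5, -2, 0, 0, 20], [10, -22, -2, 0, 0, 21], [11.5, -26, -2, 0, 0, 21], [13, -29.5, -2, 0, 0, 21], [15, -33.5, -2, 0.8, -0.9, 21], [16.5, -37, -1, 0.8, -0.9, 21], [16.5, -37, -1, 0.8, -0.9, 21], [16.5, -37, -1, 0.8, -0.9, 21], [16.5, -37, -1, 0.8, -0.9, 21], [16.5, -37, -1, 0.8, -0.9, 21]]]'

```text
time: 35.12
tool_pos: [0.5474, 0.0958, 0.2012]
tcp_rot: [3.141, 0.048, -0.001]
wrist_force: [-0.0, -0.1, -0.4]
width: 0.534
```

Run:
```python
from h import *
st();goto((.5478,.0975,.087),2)
```

```text
t35.12 [0.5474 0.0958 0.2012] yaw 1.8 F [-0.  -0.1 -0.4] M [-0.   -0.09  0.01] w 0.534 q [ 0.13  0.06  1.89 -0.    1.19  1.67]
at [0.5474 0.0958 0.2012] yaw 1.75 q [ 0.13  0.06  1.89 -0.    1.19  1.67] | shift [ 0.05 -0.17 11.42] turn [ 0.01  0.03 -0.25]
```

Call:
servo_tool --plan '[[[0, -0.1, 3, 0, 0, 0], [0, -0.1, 6, 0, 0, 0], [0, -0.1, 8.5, 0, 0, 0], [0, -0.1, 10, 0, 0, 0], [0, -0.1, 11, 0, 0, 0], [0, -0.1, 11.4, 0, 0, 0], [0, -0.1, 11.4, 0, 0, 0], [0, -0.1, 11.4, 0, 0, 0]]]'

```text
time: 35.78
tool_pos: [0.5483, 0.0963, 0.0882]
tcp_rot: [-3.141, -0.046, -0.002]
wrist_force: [-0.9, -0.4, 0.2]
width: 0.541
```

Call:
servo_tool --plan '[[[0, 0, 0, 0, 0, 0], [0, 0, 0, 0, 0, 0], [0, 0, 0, 0, 0, 0], [0, 0, 0, 0, 0, 0], [0, 0, 0, 0, 0, 0], [0, 0, 0, 0, 0, 0], [0, 0, 0, 0, 0, 0]]]' --claw 0 --grip_force 50

```text
time: 36.37
tool_pos: [0.55, 0.0964, 0.0902]
tcp_rot: [3.141, 0.047, 0.008]
wrist_force: [0.1, -0.9, 6.3]
width: 0.339
```

Call:
servo_tool --plan '[[[0, 0, -2, 0, 0, 0], [0, 0, -4, 0, 0, 0], [0, 0, -8, 0, 0, 0], [0, 0, -12, 0, 0, 0], [0, 0, -12, 0, 0, 0], [0, 0, -12, 0, 0, 0]]]'

```text
time: 36.87
tool_pos: [0.5516, 0.0968, 0.2139]
tcp_rot: [-3.14, -0.047, -0.019]
wrist_force: [-0.2, -0.4, -2.6]
width: 0.341
```

Run:
```python
from h import *
st()
t=cam("top");s=cam("scene")
save("i",np.hstack([cv2.resize(t["color"][220:420,360:560],(380,380)),cv2.resize(s["color"][160:300,290:444],(418,380))]))
p=traypos(t,(-.045,-.041));print(p)
goto((p[0]+.0015,p[1],.20))
```

```text
t36.87 [0.5516 0.0968 0.2139] yaw 1.7 F [-0.2 -0.4 -2.6] M [ 0.   -0.03  0.06] w 0.341 q [ 0.13  0.05  1.88 -0.    1.2   1.67]
tray [ 0.4827 -0.3389] -8.3 (91.98526763916016, 102.03150177001953)
[ 0.43224725 -0.37299123]
at [0.5485 0.0964 0.2092] yaw 1.73 q [ 0.13  0.05  1.89 -0.    1.2   1.67] | shift [-12.89  46.57   0.89] turn [0 0 0]
```

View pics/i.png

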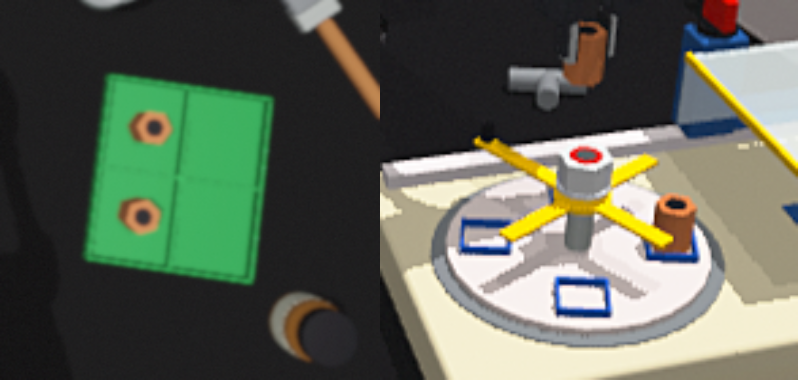

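Call:
servo_tool --plan '[[[-1.1, 4, 0, 0, 0, 0], [-2.2, 8, 0, 0, 0, 0], [-3.3, 12, 0, 0, 0, 0], [-4.4, 16, 0, 0, 0, 0], [-5.5, 20, 0, 0, 0, 0], [-6.6, 24, 0, 0, 0, 0], [-7.7, 28, 0, 0, 0, 0], [-8.8, 32, 0, 0, 0, 0], [-9.9, 36, 0, 0, 0, 0], [-11, 40, 0, 0, 0, 0], [-12.1, 43.5, 0, 0, 0, 0], [-12.9, 46.6, 1, 0, 0, 0], [-12.9, 46.6, 4, 0, 0, 0], [-12.9, 46.6, 7, 0, 0, 0], [-12.9, 46.6, 10, 0, 0, 0], [-12.9, 46.6, 11.5, 0, 0, 0], [-12.9, 46.6, 11.5, 0, 0, 0], [-12.9, 46.6, 11.5, 0, 0, 0], [-12.9, 46.6, 11.5, 0, 0, 0]]]'

```text
time: 38.55
tool_pos: [0.434, -0.3732, 0.0938]
tcp_rot: [-3.141, -0.048, -0.004]
wrist_force: [0.8, 0.4, -1.4]
width: 0.335
```

Run:
```python
from h import *
st();goto((.434,-.373,.0255))
s=cam("scene");save("g5",s["color"],(120,200,280,320),4)
```

```text
t38.55 [ 0.434  -0.3732  0.0938] yaw 1.7 F [ 0.8  0.4 -1.4] M [-0.   -0.02 -0.03] w 0.335 q [-0.76  0.19  1.96  0.    0.99  0.78]
at [ 0.434  -0.3732  0.0938] yaw 1.74 q [-0.76  0.19  1.96  0.    0.99  0.78] | shift [-0.02 -0.02  6.83] turn [0 0 0]
```

View pics/g5.png

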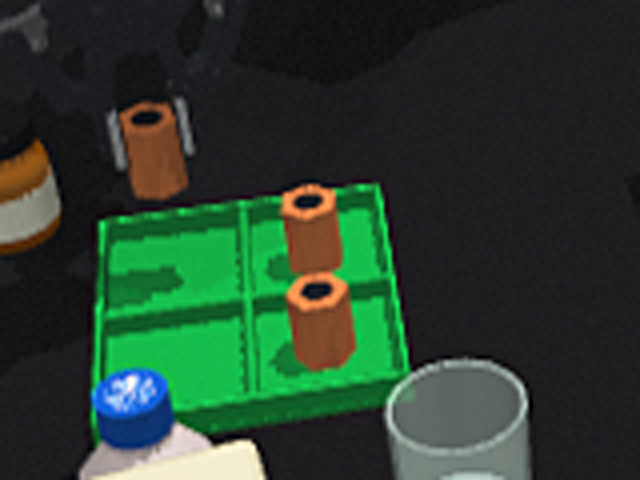

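Call:
servo_tool --plan '[[[0, 0, 3, 0, 0, 0], [0, 0, 5, 0, 0, 0], [0, 0, 6.3, 0, 0, 0], [0, 0, 7, 0, 0, 0], [0, 0, 7, 0, 0, 0], [0, 0, 7, 0, 0, 0], [0, 0, 7, 0, 0, 0], [0, 0, 7, 0, 0, 0]]]'

```text
time: 39.27
tool_pos: [0.4358, -0.3746, 0.026]
tcp_rot: [3.138, 0.048, 0.009]
wrist_force: [0.2, -0.6, -1.9]
width: 0.341
```

Call:
servo_tool --plan '[[[0, 0, 0, 0, 0, 0], [0, 0, 0, 0, 0, 0], [0, 0, 0, 0, 0, 0], [0, 0, 0, 0, 0, 0], [0, 0, -1, 0, 0, 0], [0, 0, -4, 0, 0, 0], [0, 0, -8, 0, 0, 0], [0, 0, -12, 0, 0, 0], [0, 0, -16, 0, 0, 0], [0, 0, -16, 0, 0, 0]]]' --claw 4.6

```text
time: 40.1
tool_pos: [0.4392, -0.3783, 0.1972]
tcp_rot: [3.126, 0.048, 0.028]
wrist_force: [0.5, -0.5, 1.4]
width: 0.536
```

Run:
```python
from h import *
st()
s=cam("scene");save("g6",s["color"],(120,200,280,320),4)
goto((.654,.1355,.20),-7)
```

```text
t40.10 [ 0.4392 -0.3783  0.1972] yaw 1.8 F [ 0.5 -0.5  1.4] M [-0.08 -0.03  0.03] w 0.536 q [-0.76  0.09  1.87  0.    1.16  0.78]
at [ 0.438  -0.3772  0.1935] yaw 1.75 q [-0.76  0.1   1.87  0.    1.15  0.78] | shift [ 23.17 -50.58  -0.91] turn [ 0.62 -0.91  8.75]
```

View pics/g6.png

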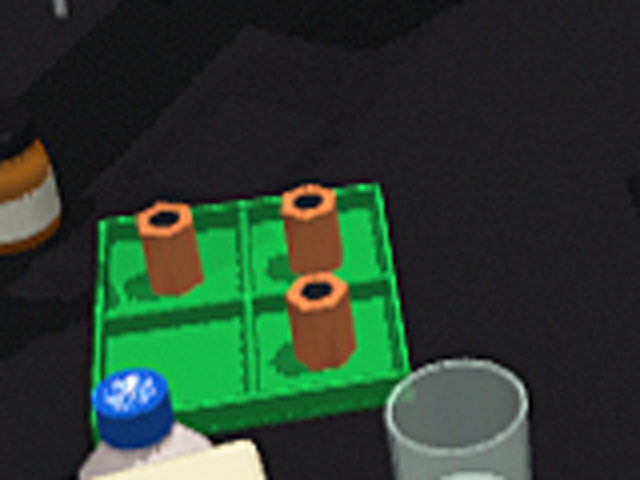

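Call:
servo_tool --plan '[[[1.7, -3.7, -1, 0, 0, 2], [3.4, -7.4, -2, 0, 0, 4], [5.1, -11.1, -2.5, 0, 0, 6], [6.8, -14.8, -2.5, 0, 0, 8.7], [8.5, -18.5, -2.5, 0, 0, 8.7], [10.2, -22.2, -2.5, 0, 0, 8.7], [11.9, -25.9, -2.5, 0, 0, 8.7], [13.6, -29.6, -2.5, 0, 0, 8.7], [15.3, -33.3, -2.5, 0, 0, 8.7], [17, -37, -2.5, 0, 0, 8.7], [18.7, -40.8, -2.5, 0.6, -0.9, 8.7], [20.4, -44.5, -2, 0.6, -0.9, 8.7], [22, -48, -1, 0.6, -0.9, 8.7], [23.2, -50.6, -1, 0.6, -0.9, 8.7], [23.2, -50.6, -1, 0.6, -0.9, 8.7], [23.2, -50.6, -1, 0.6, -0.9, 8.7], [23.2, -50.6, -1, 0.6, -0.9, 8.7], [23.2, -50.6, -1, 0.6, -0.9, 8.7]]]'

```text
time: 41.65
tool_pos: [0.6537, 0.1346, 0.2006]
tcp_rot: [3.135, -0.192, -0.001]
wrist_force: [0.1, -0.0, -0.3]
width: 0.539
```

Run:
```python
from h import *
st();goto((.654,.1352,.087),-7)
s=cam("scene");save("j",s["color"],(290,120,450,260),5)
```

```text
t41.65 [0.6537 0.1346 0.2006] yaw -7.0 F [ 0.1 -0.  -0.3] M [-0.02  0.04 -0.03] w 0.539 q [ 0.17  0.27  1.65 -0.    1.22  1.86]
at [0.6537 0.1346 0.2006] yaw -7.01 q [ 0.17  0.27  1.65 -0.    1.22  1.86] | shift [ 0.02 -0.08 11.36] turn [ 0.06  0.04 -0.01]
```

View pics/j.png

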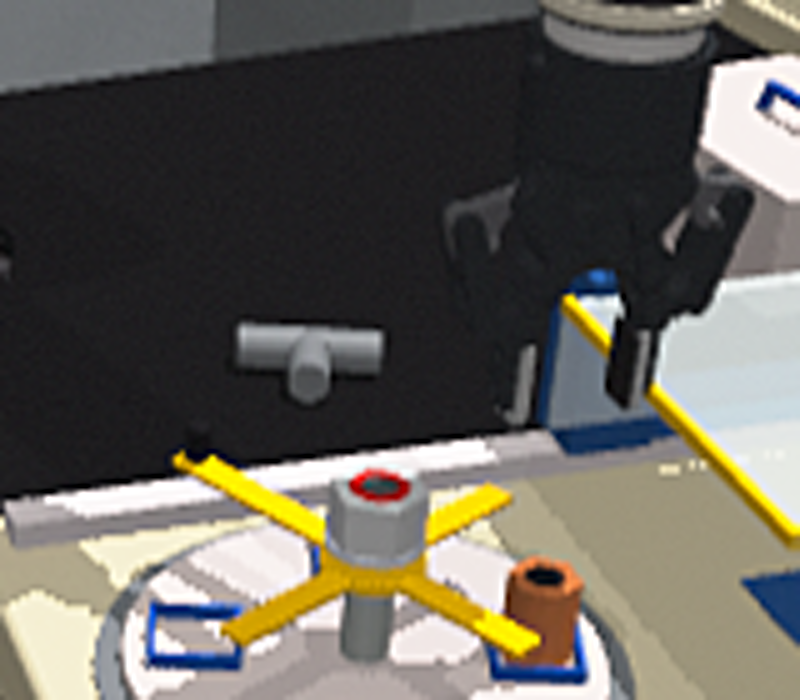

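Call:
servo_tool --plan '[[[0, 0, 0, 0, 0, -7], [0, 0, 0, 0, 0, -14], [0, 0, 0, 0, 0, -21], [0, 0, 0, 0, 0, -28], [0, 0, 0, 0, 0, -35], [0, 0, 0, 0, 0, -42], [0, 0, 0, 0, 0, -49], [0, 0, 0, 0, 0, -56], [0, 0, 0, 0, 0, -60], [0, 0, 0, 0, 0, -60]]]'

```text
time: 42.53
tool_pos: [0.6537, 0.1329, 0.2014]
tcp_rot: [2.811, 1.4, -0.0]
wrist_force: [0.4, -0.5, -0.2]
width: 0.535
```

Run:
```python
from h import *
st();goto((.654,.1352,.087),53)
```

```text
t42.53 [0.6537 0.1329 0.2014] yaw 53.0 F [ 0.4 -0.5 -0.2] M [-0.05 -0.04  0.01] w 0.535 q [ 0.16  0.27  1.65 -0.    1.22  0.81]
at [0.6537 0.1329 0.2014] yaw 52.95 q [ 0.16  0.27  1.65 -0.    1.22  0.81] | shift [ 0.21 -0.13 11.44] turn [ 0.04  0.03 -0.05]
```

Call:
servo_tool --plan '[[[0.1, -0.1, 3, 0, 0, 0], [0.1, -0.1, 6, 0, 0, 0], [0.1, -0.1, 8.5, 0, 0, 0], [0.1, -0.1, 10, 0, 0, 0], [0.1, -0.1, 11, 0, 0, 0], [0.1, -0.1, 11.4, 0, 0, 0], [0.1, -0.1, 11.4, 0, 0, 0], [0.1, -0.1, 11.4, 0, 0, 0]]]'

```text
time: 43.2
tool_pos: [0.6544, 0.134, 0.0886]
tcp_rot: [2.812, 1.398, 0.002]
wrist_force: [-0.2, 0.2, -0.1]
width: 0.537
```

Call:
servo_tool --plan '[[[0, 0, 0, 0, 0, 0], [0, 0, 0, 0, 0, 0], [0, 0, 0, 0, 0, 0], [0, 0, 0, 0, 0, 0], [0, 0, 0, 0, 0, 0], [0, 0, 0, 0, 0, 0], [0, 0, 0, 0, 0, 0]]]' --claw 0 --grip_force 50

```text
time: 43.78
tool_pos: [0.656, 0.1342, 0.0909]
tcp_rot: [2.81, 1.398, 0.008]
wrist_force: [-0.2, -0.9, 6.2]
width: 0.344
```

Call:
servo_tool --plan '[[[0, 0, -2, 0, 0, 0], [0, 0, -4, 0, 0, 0], [0, 0, -8, 0, 0, 0], [0, 0, -12, 0, 0, 0], [0, 0, -12, 0, 0, 0], [0, 0, -12, 0, 0, 0]]]'

```text
time: 44.28
tool_pos: [0.6577, 0.1347, 0.2153]
tcp_rot: [2.808, 1.397, 0.02]
wrist_force: [-0.0, 0.0, -2.7]
width: 0.339
```

Run:
```python
from h import *
st()
t=cam("top");s=cam("scene")
save("k",np.hstack([cv2.resize(t["color"][220:420,360:560],(380,380)),cv2.resize(s["color"][160:300,290:444],(418,380))]))
p=traypos(t,(.045,-.041));print(p)
goto((p[0]+.0015,p[1],.20))
```

```text
t44.28 [0.6577 0.1347 0.2153] yaw 52.9 F [-0.   0.  -2.7] M [ 0.01  0.02 -0.  ] w 0.339 q [ 0.17  0.26  1.64 -0.    1.23  0.81]
tray [ 0.4826 -0.3389] -8.3 (92.06694793701172, 102.0875015258789)
[ 0.52114872 -0.38594543]
at [0.6545 0.1341 0.2099] yaw 52.9 q [ 0.17  0.26  1.65 -0.    1.23  0.81] | shift [-49.43  20.86   0.96] turn [0 0 0]
```

View pics/k.png

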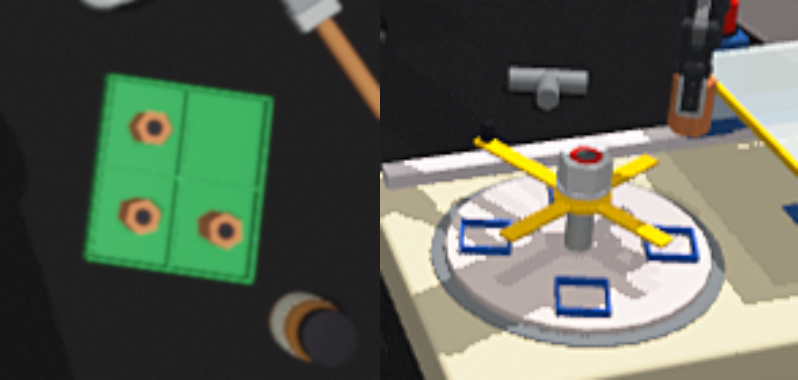

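Call:
servo_tool --plan '[[[-3.7, 1.6, -1, 0, 0, 0], [-7.4, 3.2, -1, 0, 0, 0], [-11.1, 4.7, -1, 0, 0, 0], [-14.8, 6.2, -1, 0, 0, 0], [-18.5, 7.8, -1, 0, 0, 0], [-22.2, 9.4, -1, 0, 0, 0], [-25.9, 11, -1, 0, 0, 0], [-29.6, 12.5, -1, 0, 0, 0], [-33.3, 14, 0, 0, 0, 0], [-37, 15.6, 0, 0, 0, 0], [-40.7, 17.2, 0, 0, 0, 0], [-44.4, 18.8, 0, 0, 0, 0], [-48, 20.3, 0, 0, 0, 0], [-49.4, 20.9, 3, 0, 0, 0], [-49.4, 20.9, 6, 0, 0, 0], [-49.4, 20.9, 9, 0, 0, 0], [-49.4, 20.9, 11, 0, 0, 0], [-49.4, 20.9, 11.5, 0, 0, 0], [-49.4, 20.9, 11.5, 0, 0, 0], [-49.4, 20.9, 11.5, 0, 0, 0]]]'

```text
time: 46.05
tool_pos: [0.5232, -0.3855, 0.0936]
tcp_rot: [2.812, 1.399, 0.004]
wrist_force: [-0.3, -0.6, -1.2]
width: 0.342
```

Run:
```python
from h import *
st();goto((.5226,-.3859,.026))
s=cam("scene");save("g7",s["color"],(120,200,280,320),4)
```

```text
t46.05 [ 0.5232 -0.3855  0.0936] yaw 52.9 F [-0.3 -0.6 -1.2] M [ 0.01 -0.01 -0.  ] w 0.342 q [-0.67  0.33  1.79  0.    1.02 -0.03]
at [ 0.5232 -0.3855  0.0936] yaw 52.91 q [-0.67  0.33  1.79  0.    1.02 -0.03] | shift [-0.08 -0.03  6.76] turn [0 0 0]
```

View pics/g7.png

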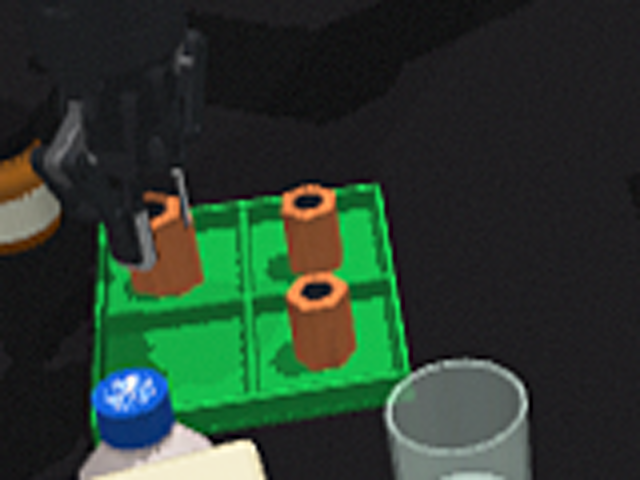

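Call:
servo_tool --plan '[[[0, 0, 3, 0, 0, 0], [0, 0, 5, 0, 0, 0], [0, 0, 6.3, 0, 0, 0], [0, 0, 6.9, 0, 0, 0], [0, 0, 6.9, 0, 0, 0], [0, 0, 6.9, 0, 0, 0], [0, 0, 6.9, 0, 0, 0], [0, 0, 6.9, 0, 0, 0]]]'

```text
time: 46.77
tool_pos: [0.5255, -0.3871, 0.0279]
tcp_rot: [2.808, 1.397, 0.008]
wrist_force: [0.2, -0.0, -2.2]
width: 0.343
```

Call:
servo_tool --plan '[[[0, 0, 0, 0, 0, 0], [0, 0, 0, 0, 0, 0], [0, 0, 0, 0, 0, 0], [0, 0, 0, 0, 0, 0], [0, 0, -1, 0, 0, 0], [0, 0, -4, 0, 0, 0], [0, 0, -8, 0, 0, 0], [0, 0, -12, 0, 0, 0], [0, 0, -16, 0, 0, 0], [0, 0, -20, 0, 0, 0], [0, 0, -24, 0, 0, 0], [0, 0, -24, 0, 0, 0]]]' --claw 4.6

```text
time: 47.77
tool_pos: [0.5277, -0.3894, 0.2807]
tcp_rot: [2.793, 1.39, 0.02]
wrist_force: [0.4, -1.8, 2.3]
width: 0.534
```

Run:
```python
from h import *
st()
s=cam("scene");t=cam("top");save("g8",s["color"],(120,200,280,320),4);save("g8t",t["color"])
for p in [(.4651,.0425,.217)]:print(proj(t,p))
```

```text
t47.77 [ 0.5277 -0.3894  0.2807] yaw 52.9 F [ 0.4 -1.8  2.3] M [-0.05 -0.03  0.01] w 0.534 q [-0.67  0.19  1.61  0.    1.32 -0.03]
[243.72716954 332.19662819]
```

View pics/g8.png

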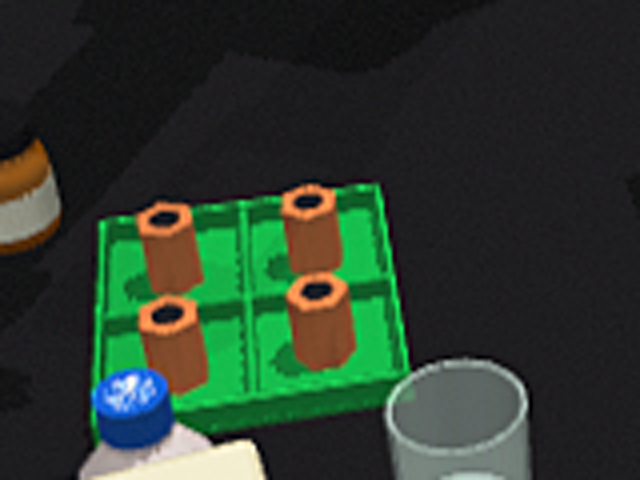

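View pics/g8t.png

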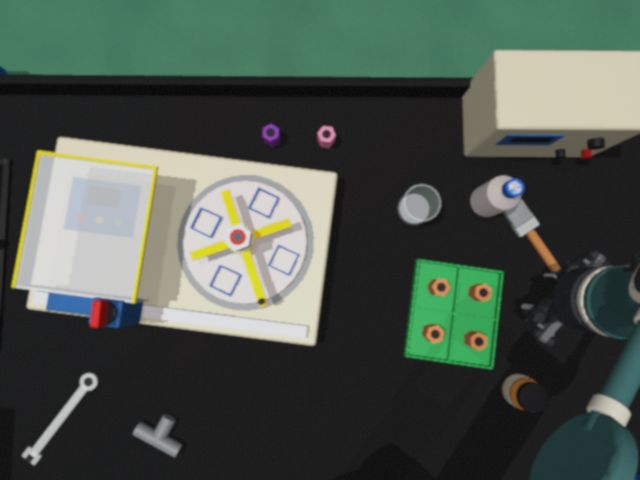

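Run:
```python
from h import *
goto((.4949,.2713,.30),-5)
```

```text
at [ 0.5252 -0.3875  0.2725] yaw 52.92 q [-0.67  0.19  1.62  0.    1.32 -0.03] | shift [ 50.73 -42.1   -3.27] turn [ 0.71 -0.52 57.91]
```

Call:
servo_tool --plan '[[[3, -2.5, -3, 0, 0, 5], [6, -5, -3.3, 0, 0, 10], [9, -7.5, -3.3, 0, 0, 15], [12, -10, -3.3, 0, 0, 20], [15, -12.5, -3.3, 0, 0, 25], [18, -15, -3.3, 0, 0, 30], [21, -17.4, -3.3, 0, 0, 35], [24, -19.9, -3.3, 0, 0, 40], [27, -22.4, -3.3, 0, 0, 45], [30, -24.9, -3.3, 0, 0, 50], [33, -27.4, -3.3, 0, 0, 54], [36, -29.9, -3.3, 0, 0, 58], [39, -32.4, -3.3, 0, 0, 58], [42, -34.9, -3.3, 0.7, -0.5, 58], [45, -37.3, -3.3, 0.7, -0.5, 58], [48, -39.8, -3.3, 0.7, -0.5, 58], [50.7, -42.1, -3.3, 0.7, -0.5, 58], [50.7, -42.1, -3.3, 0.7, -0.5, 58], [50.7, -42.1, -3.3, 0.7, -0.5, 58], [50.7, -42.1, -3.3, 0.7, -0.5, 58]]]'

```text
time: 49.53
tool_pos: [0.4938, 0.2705, 0.2985]
tcp_rot: [3.136, -0.138, -0.004]
wrist_force: [0.5, 0.4, -0.2]
width: 0.54
```

Run:
```python
from h import *
st();goto((.4949,.2713,.197),-5)
```

```text
t49.53 [0.4938 0.2705 0.2985] yaw -5.0 F [ 0.5  0.4 -0.2] M [-0.02  0.01 -0.04] w 0.54 q [ 0.46  0.02  1.76 -0.    1.37  2.12]
at [0.4938 0.2705 0.2985] yaw -5.04 q [ 0.46  0.02  1.76 -0.    1.37  2.12] | shift [ 0.13 -0.11 10.15] turn [ 0.14  0.14 -0.04]
```

Call:
servo_tool --plan '[[[0.1, -0.1, 3, 0, 0, 0], [0.1, -0.1, 6, 0, 0, 0], [0.1, -0.1, 8, 0, 0, 0], [0.1, -0.1, 9.5, 0, 0, 0], [0.1, -0.1, 10.1, 0, 0, 0], [0.1, -0.1, 10.1, 0, 0, 0], [0.1, -0.1, 10.1, 0, 0, 0], [0.1, -0.1, 10.1, 0, 0, 0]]]'

```text
time: 50.2
tool_pos: [0.4956, 0.271, 0.1991]
tcp_rot: [3.137, -0.139, -0.001]
wrist_force: [0.6, 0.2, 0.2]
width: 0.537
```

Call:
servo_tool --plan '[[[0, 0, 0, 0, 0, 0], [0, 0, 0, 0, 0, 0], [0, 0, 0, 0, 0, 0], [0, 0, 0, 0, 0, 0], [0, 0, 0, 0, 0, 0], [0, 0, 0, 0, 0, 0], [0, 0, 0, 0, 0, 0], [0, 0, 0, 0, 0, 0], [0, 0, 0, 0, 0, 0]]]' --claw 0 --grip_force 50

```text
time: 50.95
tool_pos: [0.4965, 0.2711, 0.2007]
tcp_rot: [3.138, -0.139, 0.003]
wrist_force: [0.2, -0.8, 5.9]
width: 0.149
```

Call:
servo_tool --plan '[[[0, 0, 0, 0, 0, -6], [0, 0, 0, 0, 0, -12], [0, 0, 0, 0, 0, -18], [0, 0, 0, 0, 0, -24], [0, 0, 0, 0, 0, -30], [0, 0, 0, 0, 0, -36], [0, 0, 0, 0, 0, -42], [0, 0, 0, 0, 0, -48], [0, 0, 0, 0, 0, -54], [0, 0, 0, 0, 0, -60], [0, 0, 0, 0, 0, -66], [0, 0, 0, 0, 0, -72], [0, 0, 0, 0, 0, -76], [0, 0, 0, 0, 0, -76], [0, 0, 0, 0, 0, -76], [0, 0, 0, 0, 0, -76]]]'

```text
time: 52.28
tool_pos: [0.496, 0.2717, 0.2007]
tcp_rot: [2.559, 1.821, 0.001]
wrist_force: [-2.1, 2.1, 1.6]
width: 0.151
```

Run:
```python
from h import *
st()
Y=np.array([.124,.992,0])
s=bot.read_state();goto(s["tool_pos"]-Y*.22)
```

```text
t52.28 [0.496  0.2717 0.2007] yaw 70.9 F [-2.1  2.1  1.6] M [0.5  0.49 0.14] w 0.151 q [ 0.46  0.08  1.88 -0.    1.19  0.79]
at [0.496  0.2717 0.2007] yaw 70.85 q [ 0.46  0.08  1.88 -0.    1.19  0.79] | shift [-21.51   4.58  -0.  ] turn [0 0 0]
```

Call:
servo_tool --plan '[[[-1.5, 0.3, 0, 0, 0, 0], [-3, 0.64, 0, 0, 0, 0], [-4.5, 0.96, 0, 0, 0, 0], [-6, 1.28, 0, 0, 0, 0], [-7.5, 1.6, 0, 0, 0, 0], [-9, 1.92, 0, 0, 0, 0], [-10.5, 2.24, 0, 0, 0, 0], [-12, 2.56, 0, 0, 0, 0], [-13.5, 2.88, 0, 0, 0, 0], [-15, 3.2, 0, 0, 0, 0], [-16.5, 3.5, 0, 0, 0, 0], [-18, 3.83, 0, 0, 0, 0], [-19.5, 4.15, 0, 0, 0, 0], [-21, 4.47, 0, 0, 0, 0], [-22, 4.7, 0, 0, 0, 0], [-22.5, 4.8, 0, 0, 0, 0], [-22.5, 4.8, 0, 0, 0, 0], [-22.5, 4.8, 0, 0, 0, 0]]]'

```text
time: 53.78
tool_pos: [0.4667, 0.0424, 0.2007]
tcp_rot: [2.56, 1.819, -0.002]
wrist_force: [-5.4, -1.4, 4.8]
width: 0.152
```

Call:
servo_tool --plan '[[[-0.4, 0.08, 0, 0, 0, 0], [-0.8, 0.17, 0, 0, 0, 0], [-1, 0.2, 0, 0, 0, 0], [-1, 0.2, 0, 0, 0, 0], [-1, 0.2, 0, 0, 0, 0]]]'

```text
time: 54.2
tool_pos: [0.4653, 0.0321, 0.2007]
tcp_rot: [2.56, 1.819, -0.003]
wrist_force: [-2.0, 0.3, 2.3]
width: 0.153
```

Run:
```python
from h import *
st()
s=bot.read_state();print(np.dot(s["tool_pos"][:2]-[.496,.2717],[.124,.992]))
```

```text
t54.20 [0.4653 0.0321 0.2007] yaw 70.8 F [-2.   0.3  2.3] M [0.2  0.5  0.08] w 0.153 q [ 0.02 -0.12  2.07 -0.    1.19  0.35]
-0.24144893659209268
```

Call:
servo_tool --plan '[[[-0.4, 0.08, 0, 0, 0, 0], [-0.8, 0.17, 0, 0, 0, 0], [-1.2, 0.25, 0, 0, 0, 0], [-1.2, 0.25, 0, 0, 0, 0]]]'

```text
time: 54.53
tool_pos: [0.4642, 0.0234, 0.2007]
tcp_rot: [-2.558, -1.815, -0.007]
wrist_force: [-0.7, 15.7, 1.2]
width: 0.15
```

Run:
```python
from h import *
st()
s=bot.read_state();print(np.dot(s["tool_pos"][:2]-[.496,.2717],[.124,.992]))
```

```text
t54.53 [0.4642 0.0234 0.2007] yaw 70.7 F [-0.7 15.7  1.2] M [2.69 0.09 0.09] w 0.15 q [-0.01 -0.12  2.07  0.01  1.19  0.33]
-0.250226249447647
```

At the closed stop (0.250 m, 16 N reaction). Now tighten clockwise.

Call:
servo_tool --plan '[[[0, 0, 0, 0, 0, 6], [0, 0, 0, 0, 0, 12], [0, 0, 0, 0, 0, 18], [0, 0, 0, 0, 0, 24], [0, 0, 0, 0, 0, 30], [0, 0, 0, 0, 0, 36], [0, 0, 0, 0, 0, 42], [0, 0, 0, 0, 0, 48], [0, 0, 0, 0, 0, 54], [0, 0, 0, 0, 0, 60], [0, 0, 0, 0, 0, 66], [0, 0, 0, 0, 0, 72], [0, 0, 0, 0, 0, 77], [0, 0, 0, 0, 0, 77], [0, 0, 0, 0, 0, 77], [0, 0, 0, 0, 0, 77]]]'

```text
time: 55.87
tool_pos: [0.4647, 0.023, 0.2007]
tcp_rot: [-3.131, 0.169, -0.002]
wrist_force: [0.4, 0.5, -0.1]
width: 0.15
```

Run:
```python
from h import *
st()
```

```text
t55.87 [0.4647 0.023  0.2007] yaw -6.2 F [ 0.4  0.5 -0.1] M [-0.03 -0.06 -0.05] w 0.15 q [-0.01 -0.12  2.07  0.01  1.19  1.67]
```

Release, rise and retreat to look.

Call:
servo_tool --plan '[[[0, 0, 0, 0, 0, 0], [0, 0, 0, 0, 0, 0], [0, 0, 0, 0, 0, 0], [0, 0, 0, 0, 0, 0], [0, 0, 0, 0, 0, 0], [0, 0, -2, 0, 0, 0], [0, 0, -4, 0, 0, 0], [0, 0, -8, 0, 0, 0], [0, 0, -12, 0, 0, 0], [-1, 6, -14, 0, 0, 0], [-3, 12, -14, 0, 0, 0], [-4, 18, -14, 0, 0, 0], [-4, 18, -14, 0, 0, 0], [-4, 18, -14, 0, 0, 0], [-4, 18, -14, 0, 0, 0], [-4, 18, -14, 0, 0, 0]]]' --claw 5

```text
time: 57.2
tool_pos: [0.405, -0.1533, 0.3396]
tcp_rot: [-3.13, 0.173, -0.003]
wrist_force: [0.3, -0.1, 0.4]
width: 0.586
```

Run:
```python
from h import *
st()
s=cam("scene");t=cam("top");save("zs",s["color"]);save("zt",t["color"]);save("zz",t["color"],(150,160,350,360),3.5)
```

```text
t57.20 [ 0.405  -0.1533  0.3396] yaw -6.3 F [ 0.3 -0.1  0.4] M [-0.04  0.01 -0.05] w 0.586 q [-0.42 -0.26  1.93  0.01  1.47  1.26]
```

View pics/zs.png

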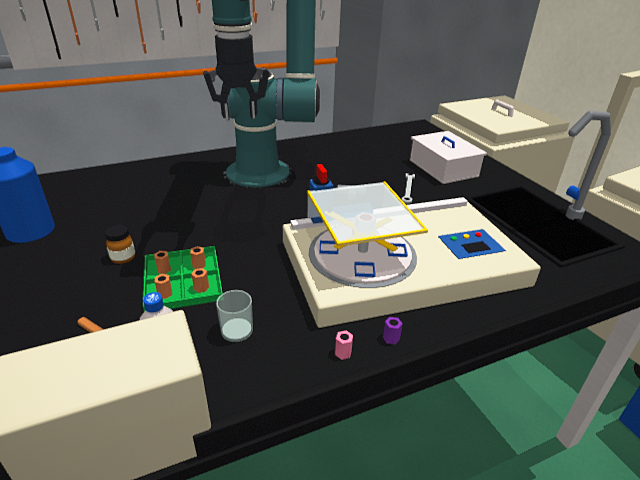

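View pics/zt.png

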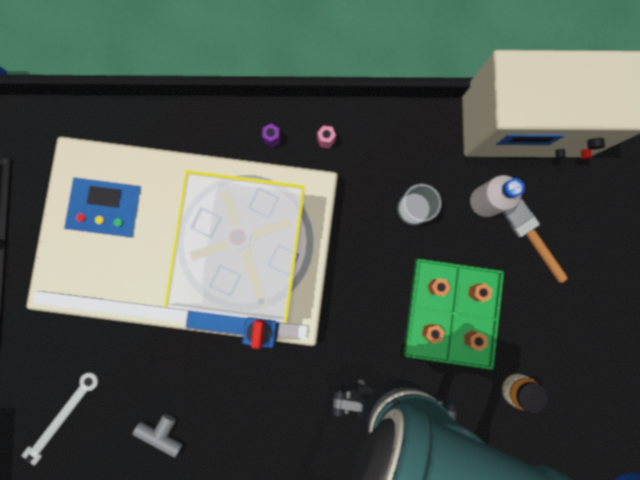

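View pics/zz.png

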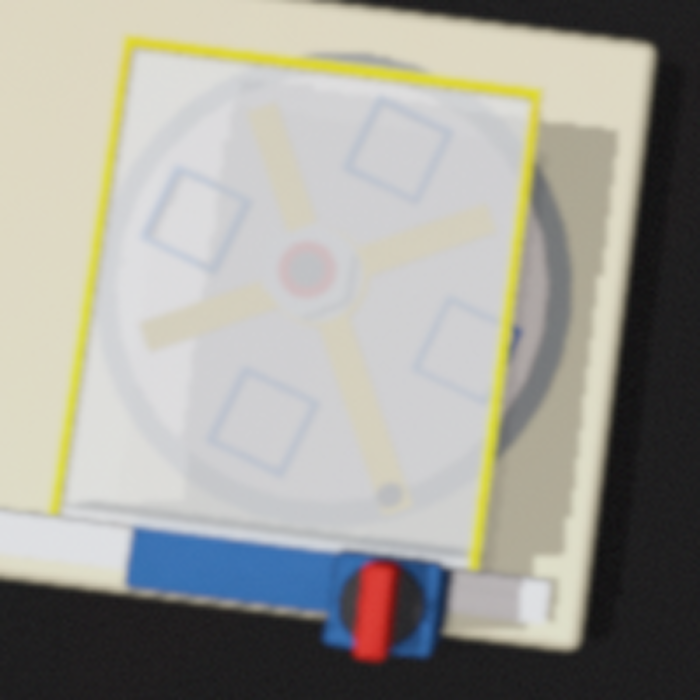

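```bash
python3 -c "
from workcell import finish_job
print(finish_job())"
```

```text
the job is handed in; nothing more can be done
None
```

The drier is unloaded and the job is handed in at about 57 s. `finish_job` gives no verdict, so these results are my own measurements.

- **Guard, opening:** I undid the clamp and slid the guard to its open stop. There it pushed back with about 31 N. I then clamped it.
- **Hub nut:** I backed it off clockwise by about 2.2 rad. It rose by about the expected amount as it turned.
- **Keeper:** I swung it 45° to its stop. The camera measured its angle going from -25.7° to 19.3°.
- **Couplings:** All four were present, and each now stands in its own compartment of the green tray. The first one dropped about 4 mm on release but stayed upright.
- **Guard, closing:** I undid the clamp again and slid the guard 0.250 m to its closed stop, where it pushed back with about 16 N. The knob is turned back to within about 1° of its drier-aligned (tight) direction.

The last pictures show an empty rotor under the closed guard and the keeper arms between the nests. The tray looks flat, the beaker is where it started, and the gripper is clear of everything. I saw no grip slip or tray shift, and no check failed or disagreed.

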